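Clear the chips and open a gearbox filler cap of unknown thread hand

TASK

First sweep the four loose metal chips off the gearbox's top cover with the red-brown rubber block that lies out on the open bench (not the one at the back), without the gripper touching the chips, and lay the block flat on the bench beside the gearbox. Then loosen the red filler cap: nothing shows whether its thread is right- or left-handed, so try it one way and, if it soon stops, do not force it but turn it about a quarter turn the other way until it comes free. Lift it off and finish while still holding it in the gripper, about 10 cm straight above its neck, leaving the other things on the bench where they stand.

Things in the scene. Friction and masses are not known exactly. Their poses are not given: they have to be found in the camera images.
- gearbox: green gearbox fixed to the bench, 120 (its x) x 280 (its y) x 45 mm high, flat dark cover on top, 45 above the origin. Origin: centre of its underside on the bench; z up. Filler neck at local y = -90. Chips lie at local y +50 to +117, x within +-36; the cover is bare between neck and chips and has no rim: chips pushed over the +y end fall to the bench
- neck_rim (a point): centre of the filler neck's mouth, 18 mm above the cover and 63 above the gearbox's origin; axes as the gearbox; neck's outer diameter 50
- cap_grip (a point): middle of the wing grip on the red cap: an upright bar 50 mm long (its x) x 14 wide (its y) on a 58 mm disc; the point is 24 above the disc's underside (which rests on the neck's rim), 12 above the disc's top, 13 below the grip's top; z up along the cap's axis. At the start its x is within 0.12 rad of the gearbox's x
- cap: the cap, 0.25 kg; origin on its axis at the disc's underside, axes as cap_grip. One way, which differs from run to run, a stop comes 0.3 to 0.4 rad from the gearbox's x; never force it with 4 N m. The other way it turns freely and is loose from 1.05 to 1.9 rad (best 1.3): then it lifts straight up, else hidden lips hold it down. A plug and cross-bar reach 17 mm below the disc
- block_center (a point): centre of the red-brown rubber block that sweeps, 60 (its x) x 110 (its y) x 32 mm high, lying flat, 0.11 kg; the point is 16 above its underside. Gripped across the 60 mm, near its top
- block: the same block; origin at the centre of its underside
- chip_1_center (a point): centre of a brass chip (small bent offcut), about 15 x 9 x 6 mm high, 12 g
- chip_2_center (a point): centre of a brass chip (small bent offcut), about 15 x 9 x 6 mm high, 12 g
- chip_3_center (a point): centre of a brass chip (small bent offcut), about 15 x 9 x 6 mm high, 12 g
- chip_4_center (a point): centre of a brass chip (small bent offcut), about 15 x 9 x 6 mm high, 12 g
- chip_1: the same chip; origin at its underside
- chip_2: the same chip; origin at its underside
- chip_3: the same chip; origin at its underside
- chip_4: the same chip; origin at its underside
- mug_1: bystander: white mug with green stripes, 95 mm tall
- tape_measure: bystander: yellow tape measure, 62 mm tall
- jar: bystander: clear jar with yellow lid, 78 across, 95 mm tall
Not all that is in view belongs to the job. There is more than one size of the cap; the job needs the larger. Leave any blue look-alike of the block alone.

How it is judged (in metres and radians):
On the way, in this order (a step that is already met when the one before it is completed fails the run):
1. all four chips are off the gearbox's cover while the cap is still closed (z of each of chip_1_center, chip_2_center, chip_3_center, chip_4_center in the frame of gearbox below 0.03 m and z of cap in the frame of neck_rim below 0.005 m and angle between the x axis of cap and the x axis of gearbox, either way round below 0.6 rad), for 0.2 s.
2. the cap has been turned loose, still on its neck (angle between the x axis of cap and the x axis of gearbox, either way round above 0.9 rad and z of cap in the frame of neck_rim below 0.006 m).
At the end, for the whole second after the job is handed in: The gripper holds the cap still, its underside 70 to 160 mm above the neck's rim and within 50 mm of the neck's axis, touching nothing else; all four chips are off the cover; the block lies flat on the bench, let go and not against the gearbox (z of each of chip_1_center, chip_2_center, chip_3_center, chip_4_center in the frame of gearbox below 0.03 m and z of cap in the frame of neck_rim between 0.07 and 0.16 m and horizontal distance between cap and neck_rim below 0.05 m and contact force between the fingers and cap above 1 N and contact force between each of cap, block and gearbox below 0.1 N and linear speed of cap below 0.05 m/s and height (world z) of block_center below 0.022 m and angle between block_center's own z axis and vertical below 0.15 rad and linear speed of block below 0.02 m/s and contact force between the fingers and block below 0.1 N); the arm keeps its last pose, push and grip.
It fails at once if the cap is forced hard against its stop (over 300 N, which takes about 4 N m) (contact force between cap and gearbox above 300 N).
It fails at once if the gripper or arm touches a chip (contact force between any of the fingers, the arm and chip_1 above 0.5 N or contact force between any of the fingers, the arm and chip_2 above 0.5 N or contact force between any of the fingers, the arm and chip_3 above 0.5 N or contact force between any of the fingers, the arm and chip_4 above 0.5 N).
It fails at once if a bystander (mug, tape measure, jar) is moved more than 30 mm (distance of any of mug_1, tape_measure, jar from where it was at the start of the episode above 0.03 m).
It also fails if it takes over 64 s, if anything falls off the work surface, if the arm or the gripper's body presses on something with over 40 N, if the wrist force passes 120 N, or if a joint passes its speed limit or range.

ROBOT

A 7-joint arm with a two-finger parallel gripper is mounted at the origin on a cart in front of the work surface, level with it; the furniture and walls round the work are solid. World frame = base frame: x ahead of the robot, y to its left, z up, the work surface at z = 0. Lengths are in mm, angles in rad, forces in N, time in s.
With the tool pointing down it reaches from about 400 to 850 mm from the base axis. Payload 4.4 kg.
Tool frame: the origin (TCP) lies midway between the tips of the shut fingers; the grasp point (between the pads) lies 19 mm behind it; z points along the fingers, y is the direction in which the jaws open and shut (so a half turn about z gives the same grasp; the last joint's range is limited). The gripper opens to 94 mm and grips with 3 to 60 N. Pads are 16 mm wide; open, the fingers measure 119 mm over their backs; the gripper's body (75 mm by 177 mm) begins 78 mm behind the grasp point.
Start: joints at [1.265, 0.628, 0.038, 1.517, -0.027, 0.996, -0.02], TCP at [154.409, -631.408, 205.478] pointing down, gripper open.
Joint ranges: [-3.06, 3.06], [-0.37, 2.12], [-1.25, 1.32], [0.18, 2.47], [-1.1, 4.24], [0.23, 1.98], [-2.94, 2.94]. Speed limits (rad/s): [2.57, 2.57, 3.14, 3.14, 3.14, 3.14, 3.14].

INTERFACE

Orientations are given as a unit quaternion [x, y, z, w].
In Python, from workcell import ctrl gives the robot as it stands.
- The arm moves only by the tool drive_tool, never from a script. Its argument "plan" is a list of rows, each an object of numbers: "x", "y", "z": the shift along the tool's x, y, z as a fraction of full scale; "roll": the turn about the tool's z as a fraction of full scale. A call has 1 to 8 rows; each row shifts and turns the commanded pose from where the row before left it, along the tool's axes as they then stand; what a row does not reach is not made up. Full scale, the value 1, is 4 cm for a shift and 5 degrees for a turn. A row lasts 1/12 s, in which the tool goes at most 41.7 mm and 7.16 degrees, less where a joint would pass 70% of its speed; a pose out of reach is approached as far as the arm can. A call with a number of a shift or a turn outside -1 to 1 is refused whole. A call with a gripper value outside its range is refused whole. "gripper" is the opening, from -1 (shut) to 1 (fully open), set as the call begins (left out, the last holds). The fingers move at their own pace and stop on an object; the grip force is fixed at half the most. Time passes only in rows, so rows that do not move let the fingers close. It gives the time, the measured TCP pose, the force and the opening at its end, in the units of the state.
- ctrl.get_state(): the state, without advancing time (a new reading comes with each control period).
- ctrl.read_camera(name): name is "side" or "top"; returns a dict with "img" (384x512x3 uint8, blue, green, red), "vfov" (degrees; the focal length in pixels is half the picture's height over the tangent of half this angle, whatever the lens; pixels are square), "cx", "cy" (the principal point, pixels), "rvec" (rotation vector, rad) and "tvec" (3), from world to camera coordinates, as OpenCV has them. Camera axes: x right, y down, z forward; pixel columns grow to the right and rows downward; lengths in mm; the calibration is good to about 2 mm. A picture is of the moment at which its call begins. There is no depth.
- ctrl.finish_job(): hands the job in, once; it reports no verdict.
Trained networks look in a picture, given as the dict that the camera call returned (one of the last four; its "shot" number tells which), for a name from the list of things; names that differ only in an ending like _2 or _b are one class to them, and where a whole thing is asked for, a point or a joint stands for the part that bears it (a point fixed in the world has none). Each returns a list of dicts, best first, with "score" (0 to 1); they miss things now and then, are a little off and sometimes report something else, mostly with a low value. They report only what shows in the picture. A call takes as long as a camera call. They do not tell look-alikes from the thing itself.
- ctrl.look_for(picture, target): "xy" ([column, row] in pixels, amid what is visible of it).
- ctrl.masks_of(picture, target): "region" (384x512 bool, what is visible of it) and "xy" ([column, row] in pixels, amid what is visible of it).
The state is a dict: "time_s": time; "joint_positions": joint angles; "joint_vel": joint speeds; "effort": joint torques, N m; "eef_pos": TCP position; "tcp_rot": TCP orientation; "contact_force": force on the tool from outside, world axes, zero at the start; "torque": the same for the moment, N m; "finger_gap": finger opening in mm.
Only numpy, scipy, OpenCV 4.12 (cv2) and the standard library are available. Lean on these libraries where they do the work, as an engineer would, in place of code of your own. Each camera call takes 0.05 s, during which the arm holds its last target.

## Working session

There is one attempt and no reset: what is moved stays moved. The work goes in short steps, Python scripts to look and compute and a tool call to move; the robot and the scene stay as the last step left them, time stands still between calls to the robot, and variables do not carry over. Pictures are saved under pics/ and viewed, and the job is handed in when it is done.

Besides the shell and the picture viewer there is one more tool, called after "Call:" in YAML: its name, and indented under it one key for each argument. drive_tool: Moves the arm, as the interface text tells. Its arguments: {"type":"object","properties":{"plan":{"type":"array","items":{"type":"object","properties":{"x":{"type":"number"},"y":{"type":"number"},"z":{"type":"number"},"roll":{"type":"number"}}}},"gripper":{"type":"number"}},"required":["plan"]}

```bash
ls -la; mkdir -p pics; python3 - <<'E'
from workcell import ctrl
import cv2
s=ctrl.get_state(); print(s)
for n in ("side","top"):
    p=ctrl.read_camera(n); cv2.imwrite(f"pics/{n}0.png",p["img"]); print({k:v for k,v in p.items() if k!="img"})
E
```

```text
total 12
drwxr-xr-x  3 agent agent 4096 Dec  7 14:33 .
drwxr-xr-x 23 root  root  4096 Dec  7 14:33 ..
drwxr-xr-x  2 agent agent 4096 Dec  7 14:33 pics
{'time_s': 0.0, 'joint_positions': array([ 1.26521129,  0.62928295,  0.0384525 ,  1.51837923, -0.02697408,
        0.99630376, -0.01997995]), 'joint_vel': array([-7.29714412e-04, -6.11535553e-05, -1.24728771e-03, -4.64740918e-04,
        1.28650274e-03,  2.00172175e-03, -1.21593668e-03]), 'effort': array([-1.16300260e-03, -5.49746597e+01,  1.14396483e+00, -1.86637706e+01,
       -5.19800233e-02,  2.36327149e-02,  1.64456924e-04]), 'eef_pos': array([ 154.22434187, -630.7443903 ,  204.59168913]), 'tcp_rot': array([ 9.92819553e-01,  1.19618040e-01, -1.35421005e-04, -9.17587807e-04]), 'contact_force': array([ 0.44590021, -0.35100361,  0.37517424]), 'torque': array([-0.02117939, -0.0061678 , -0.0456919 ]), 'finger_gap': 93.94623938876177}
{'vfov': 57.70170978884783, 'cx': 257.29384005332594, 'cy': 186.40309999251642, 'rvec': array([ 2.18375051, -0.06533561,  0.03961171]), 'tvec': array([-598.44475956,   45.9116147 , 1061.81115794]), 'shot': 1}
{'vfov': 51.19969224836804, 'cx': 257.6992032203647, 'cy': 191.63851358985792, 'rvec': array([ 2.22595984, -2.16107641,  0.04265977]), 'tvec': array([ -62.97710869,  581.40543326, 1233.96997097]), 'shot': 2}
```

View pics/side0.png

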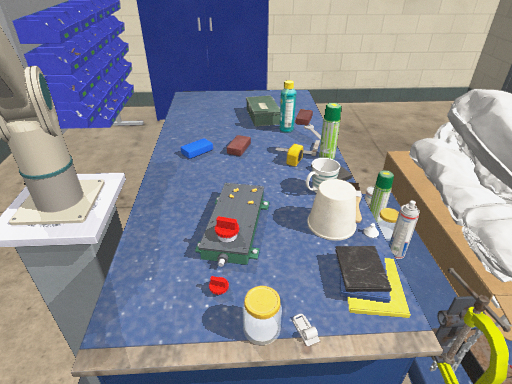

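View pics/top0.png

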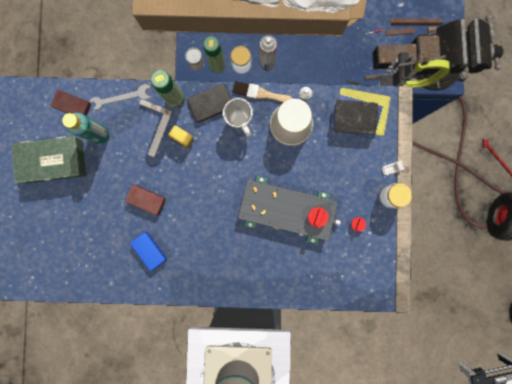

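The side view shows the gearbox at (233,222) with its cap at (228,228), a small cap at (219,286), and a block at (239,145). In the top view the gearbox is at (288,210) with the large cap at (318,217), and the small cap is at (358,224).

Block candidates in the top view:
- Red-brown at (145,200), out on the open bench. This fits the description.
- Red-brown at (70,102), at the back.
- Blue at (148,252), a look-alike.

I'll check these with enlarged crops and the networks.

```bash
cat > h.py <<'E'
import numpy as np, cv2
from workcell import ctrl
def K(p):
    f=p["img"].shape[0]/2/np.tan(np.radians(p["vfov"])/2)
    return np.array([[f,0,p["cx"]],[0,f,p["cy"]],[0,0,1]])
def ray(p,uv,z):
    R=cv2.Rodrigues(p["rvec"])[0]; C=-R.T@p["tvec"]
    d=R.T@np.linalg.inv(K(p))@np.array([uv[0],uv[1],1.0])
    return C+d*(z-C[2])/d[2]
def proj(p,X):
    return cv2.projectPoints(np.array(X,float).reshape(-1,1,3),p["rvec"],p["tvec"],K(p),None)[0].reshape(-1,2)
def tri(p,a,q,b):
    P=[K(c)@np.c_[cv2.Rodrigues(c["rvec"])[0],c["tvec"]] for c in (p,q)]
    X=cv2.triangulatePoints(P[0],P[1],np.array(a,float).reshape(2,1),np.array(b,float).reshape(2,1)); return (X[:3]/X[3]).ravel()
E
python3 - <<'E'
from h import *
import pickle
s=ctrl.read_camera("side"); t=ctrl.read_camera("top")
pickle.dump((s,t),open("p0.pkl","wb"))
zs={"gearbox":30,"cap":70,"cap_grip":87,"block":16,"chip_1":48,"mug_1":50,"tape_measure":40,"jar":60,"neck_rim":63}
out={}
for n,z in zs.items():
    for nm,p in (("side",s),("top",t)):
        r=ctrl.masks_of(p,n)
        out[n,nm]=r
        for d in r[:6]: print(n,nm,round(d["score"],2),np.round(d["xy"],1),int(d["region"].sum()) , np.round(ray(p,d["xy"],z),0))
pickle.dump(out,open("m0.pkl","wb"))
c=t["img"][150:280,100:400]; cv2.imwrite("pics/ctop.png",cv2.resize(c,(800,347),interpolation=cv2.INTER_CUBIC))
c=s["img"][90:300,160:350]; cv2.imwrite("pics/cside.png",cv2.resize(c,None,fx=2.8,fy=2.8,interpolation=cv2.INTER_CUBIC))
E
```

```text
gearbox side 0.58 [238.8 222.1] 3436 [ 539. -161.   30.]
gearbox top 0.93 [287.  209.9] 3735 [ 529. -137.   30.]
cap side 0.76 [218.1 286.2] 313 [ 493. -405.   70.]
cap side 0.67 [227.1 228.2] 423 [ 510. -228.   70.]
cap top 0.89 [318.  217.1] 307 [ 510. -227.   70.]
cap top 0.73 [357.  225.6] 152 [ 489. -342.   70.]
cap_grip side 0.9 [226.6 229.2] 404 [ 510. -251.   87.]
cap_grip side 0.67 [216.1 288.3] 296 [ 491. -423.   87.]
cap_grip top 0.87 [317.8 214.9] 317 [ 517. -224.   87.]
cap_grip top 0.74 [359.6 223.6] 141 [ 495. -346.   87.]
block side 0.65 [198.1 147. ] 386 [394. 293.  16.]
block side 0.63 [240.9 144.7] 334 [556. 302.  16.]
block top 0.85 [143.8 199.5] 711 [548. 308.  16.]
block top 0.74 [146.3 253.3] 790 [382. 293.  16.]
mug_1 side 0.71 [318.7 169.9] 709 [801.  56.  50.]
mug_1 side 0.69 [224.6 227.7] 401 [ 503. -204.   50.]
mug_1 side 0.41 [259.4 315.5] 1956 [ 575. -465.   50.]
mug_1 top 0.97 [238.7 115.2] 786 [813.  19.  50.]
tape_measure side 0.8 [296.6 154.8] 312 [748. 173.  40.]
tape_measure top 0.53 [175.7 136.1] 297 [745. 211.  40.]
jar side 0.89 [260.8 317.6] 1886 [ 577. -476.   60.]
jar top 0.8 [393.  195.2] 710 [ 582. -451.   60.]
neck_rim side 0.81 [240.7 223.7] 3522 [ 544. -205.   63.]
neck_rim top 0.74 [281.7 208.2] 3791 [ 533. -119.   63.]
```

View pics/ctop.png

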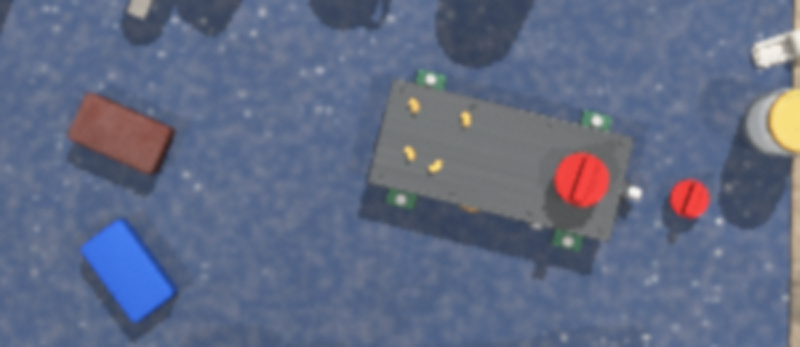

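View pics/cside.png

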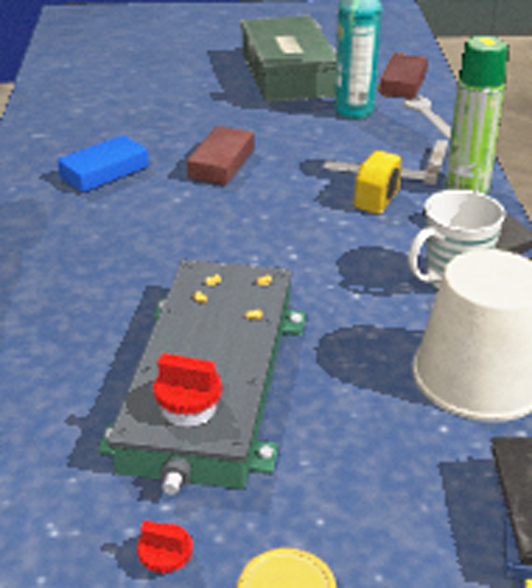

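```bash
cat > ortho.py <<'E'
from h import *
def ortho(p,z,x0,x1,y0,y1,ppm=2):
    # image: columns = -y (left is +y), rows = -x
    W=int((y1-y0)*ppm);H=int((x1-x0)*ppm)
    w=np.array([[x1,y1,z],[x1,y0,z],[x0,y0,z],[x0,y1,z]],float)
    src=proj(p,w).astype(np.float32); dst=np.array([[0,0],[W,0],[W,H],[0,H]],np.float32)
    return cv2.warpPerspective(p["img"],cv2.getPerspectiveTransform(src,dst),(W,H),flags=cv2.INTER_CUBIC)
E
python3 - <<'E'
from ortho import *
import pickle
s,t=pickle.load(open("p0.pkl","rb"))
def show(nm,p,z,b,ppm):
    o=ortho(p,z,*b,ppm); cv2.imwrite(f"pics/{nm}.png",o); return o
b=(400,660,-330,30)
for nm,p in(("t",t),("s",s)):
    o=show("o45"+nm,p,45,b,2)
    hsv=cv2.cvtColor(o,cv2.COLOR_BGR2HSV)
    c=o.astype(int)
    m=((hsv[...,1]<60)&(hsv[...,2]>50)&(hsv[...,2]<125)).astype(np.uint8)
    m=cv2.morphologyEx(m,cv2.MORPH_OPEN,np.ones((7,7)))
    n,l,st,_=cv2.connectedComponentsWithStats(m); k=1+np.argmax(st[1:,4]); mm=(l==k).astype(np.uint8)
    cs=max(cv2.findContours(mm,0,2)[0],key=cv2.contourArea)
    (cx,cy),(w,h),a=cv2.minAreaRect(cs); bx=cv2.boxPoints(((cx,cy),(w,h),a))
    print(nm,"cover centre",b[1]-cy/2,b[3]-cx/2,"size",w/2,h/2,a); print([ (round(b[1]-q[1]/2),round(b[3]-q[0]/2)) for q in bx])
    cv2.polylines(o,[bx.astype(int)],True,(0,255,255),1); cv2.imwrite(f"pics/o45{nm}_r.png",o)
b2=(450,650,200,400)
for nm,p in(("t",t),("s",s)):
    o=show("o32"+nm,p,32,b2,3)
    hsv=cv2.cvtColor(o,cv2.COLOR_BGR2HSV)
    m=(((hsv[...,0]<12)|(hsv[...,0]>165))&(hsv[...,1]>70)&(hsv[...,2]>40)).astype(np.uint8)
    m=cv2.morphologyEx(m,cv2.MORPH_OPEN,np.ones((9,9)))
    cs=max(cv2.findContours(m,0,2)[0],key=cv2.contourArea)
    (cx,cy),(w,h),a=cv2.minAreaRect(cs); bx=cv2.boxPoints(((cx,cy),(w,h),a))
    print(nm,"block",b2[1]-cy/3,b2[3]-cx/3,w/3,h/3,a)
    cv2.polylines(o,[bx.astype(int)],True,(0,255,255),1); cv2.imwrite(f"pics/o32{nm}_r.png",o)
m=pickle.load(open("m0.pkl","rb"))
E
python3 -c "
import cv2,numpy as np
a=[cv2.imread(f'pics/{n}.png') for n in('o45t_r','o45s_r','o32t_r','o32s_r')]
a=[cv2.resize(x,(400,300)) for x in a]
cv2.imwrite('pics/m1.png',np.vstack([np.hstack(a[:2]),np.hstack(a[2:])]))"
```

```text
t cover centre 526.960205078125 -140.0696563720703 size 293.2336730957031 131.3178253173828 11.996899604797363
[(493, 17), (622, -10), (561, -297), (432, -270)]
s cover centre 503.16542053222656 -234.67044067382812 size 60.36345672607422 119.36305236816406 26.392475128173828
[(463, -181), (570, -234), (543, -288), (436, -235)]
t block 547.4473571777344 299.2453206380208 110.67469278971355 58.78526814778646 21.914865493774414
s block 546.2058715820312 274.2686462402344 146.93878173828125 71.92309061686198 21.908706665039062
```

View pics/m1.png

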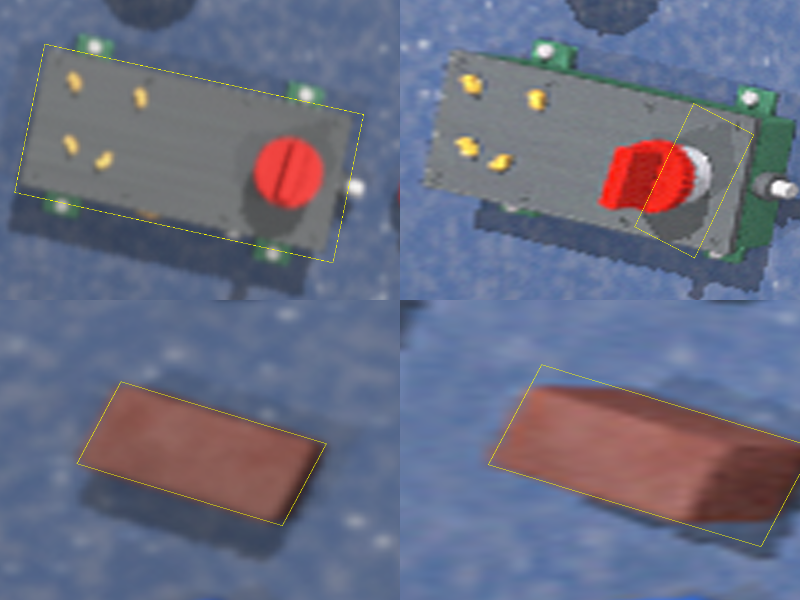

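```bash
python3 - <<'E'
from ortho import *
import pickle
s,t=pickle.load(open("p0.pkl","rb"))
b=(420,640,-310,30)
for nm,p in(("t",t),("s",s)):
    o=ortho(p,45,*b,2.3)
    for y in range(-300,30,50): cv2.line(o,(int((30-y)*2.3),0),(int((30-y)*2.3),600),(200,200,0),1)
    for x in range(450,640,50): cv2.line(o,(0,int((640-x)*2.3)),(800,int((640-x)*2.3)),(200,200,0),1)
    cv2.imwrite(f"pics/g45{nm}.png",o)
E
```

```text
(no output)
```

View pics/g45t.png

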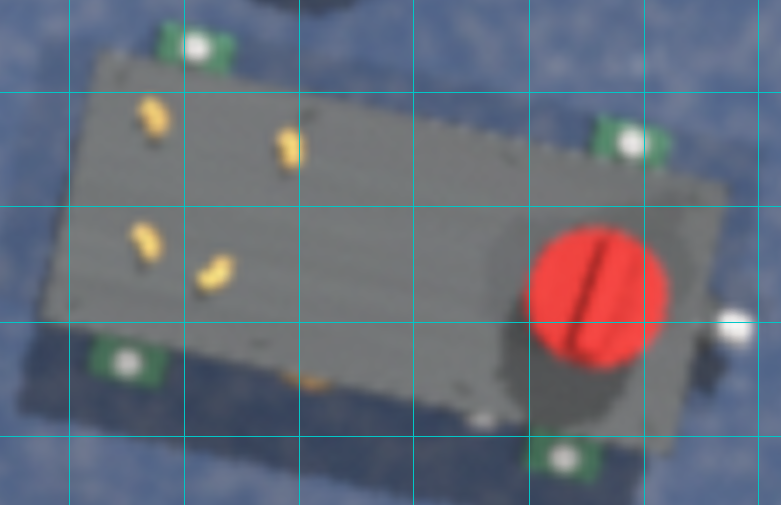

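View pics/g45s.png

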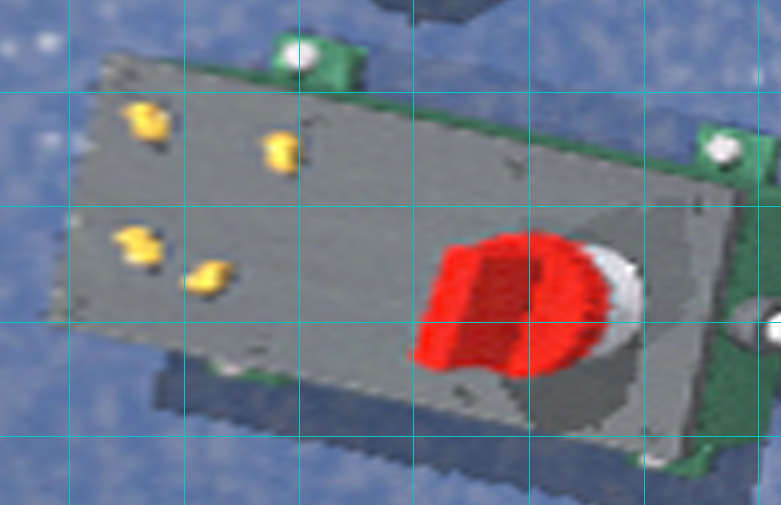

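The layout is clear:
- **Gearbox:** the cover fits 280 x 119 mm, centred at about (529,-139), with local y pointing along (0.209, 0.978).
- **Cap:** the large cap sits at about (510,-227), where the neck should be. Its wing is about 0.08 rad from the gearbox x.
- **Block:** the sweeping block is the red-brown one at top (145,200).

Next I'll refine the block pose and the chips.

```bash
python3 - <<'E'
from ortho import *
import pickle
from scipy.optimize import minimize
s,t=pickle.load(open("p0.pkl","rb"))
def redmask(p,roi):
    hsv=cv2.cvtColor(p["img"],cv2.COLOR_BGR2HSV); m=((hsv[...,0]<14)|(hsv[...,0]>160))&(hsv[...,1]>60)&(hsv[...,2]>30)
    o=np.zeros(m.shape,np.uint8); x0,x1,y0,y1=roi; o[y0:y1,x0:x1]=m[y0:y1,x0:x1]; return o
M=[(s,redmask(s,(220,258,130,160))),(t,redmask(t,(120,170,180,220)))]
print([m.sum() for _,m in M])
L=np.array([[a*30,b*55,c] for a in(-1,1) for b in(-1,1) for c in(0,32)],float)
def cost(q):
    c,n=np.cos(q[2]),np.sin(q[2]); X=L@np.array([[c,-n,0],[n,c,0],[0,0,1]]).T+[q[0],q[1],0]; e=0
    for p,m in M:
        h=cv2.convexHull(proj(p,X).astype(np.float32)); im=np.zeros((384*4,512*4),np.uint8); cv2.fillConvexPoly(im,((h*4+2)*16).astype(np.int32),1,shift=4)
        mm=cv2.resize(m,None,fx=4,fy=4,interpolation=cv2.INTER_NEAREST)
        e+=1-(im&mm).sum()/(im|mm).sum()
    return e
r=minimize(cost,[547,299,-.38],method="Nelder-Mead",options=dict(initial_simplex=[[547,299,-.38],[553,299,-.38],[547,305,-.38],[547,299,-.3]]))
print(r.x,r.fun)
# chips
c0=np.array([529.1,-139.1]); ex=np.array([.978,-.209]); ey=np.array([.209,.978])
for nm,p in(("s",s),("t",t)):
    hsv=cv2.cvtColor(p["img"],cv2.COLOR_BGR2HSV); m=((hsv[...,0]>14)&(hsv[...,0]<34)&(hsv[...,1]>90)&(hsv[...,2]>130)).astype(np.uint8)
    n,l,st,ce=cv2.connectedComponentsWithStats(m)
    for k in range(1,n):
        if 3<st[k,4]<80:
            w=ray(p,ce[k],48)[:2]-c0; q=(w@ex,w@ey)
            if abs(q[0])<65 and abs(q[1])<145: print(nm,np.round(q,1),st[k,4])
# bowl
print("bowl", ray(t,(292,122),60), ray(s,(333,232),0),ray(s,(310,228),0),ray(s,(357,228),0))
E
```

```text
[np.uint64(337), np.uint64(683)]
[ 5.48131533e+02  3.05568316e+02 -3.41347505e-01] 0.29791308018160156
s [-17.  102.7] 14
s [ 35.4 110.5] 14
s [-25.5  70.8] 15
s [34.8 50.5] 17
t [ 37.2 112.3] 15
t [36.7 51.5] 14
t [-16.6 103.6] 14
t [-24.   72.2] 15
bowl [ 794.27634609 -143.42288775   60.        ] [ 796.21535401 -182.24786419    0.        ] [ 736.2331678  -162.49473961    0.        ] [ 866.82756106 -169.99562567    0.        ]
```

```bash
python3 - <<'E'
from ortho import *
import pickle
s,t=pickle.load(open("p0.pkl","rb"))
L=np.array([[a*30,b*55,32] for a,b in((-1,-1),(1,-1),(1,1),(-1,1))],float)
out=[]
for p,roi in((s,(215,265,125,165)),(t,(115,175,178,222))):
  for q,col in(((548.1,305.6,-.341),(0,255,0)),((547.4,302,-.37),(0,255,255))):
    k=10 if p is s else 8
    im=cv2.resize(p["img"],None,fx=k,fy=k,interpolation=cv2.INTER_CUBIC)
    c,n=np.cos(q[2]),np.sin(q[2]); 
    for dz in (0,-32):
        X=(L+[0,0,dz])@np.array([[c,-n,0],[n,c,0],[0,0,1]]).T+[q[0],q[1],0]
        cv2.polylines(im,[((proj(p,X)+.5)*k).astype(int)],True,col,1)
    im=im[roi[2]*k:roi[3]*k,roi[0]*k:roi[1]*k]
    out.append(cv2.resize(im,(400,300)))
cv2.imwrite("pics/bl.png",np.vstack([np.hstack(out[:2]),np.hstack(out[2:])]))
E
```

```text
(no output)
```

View pics/bl.png

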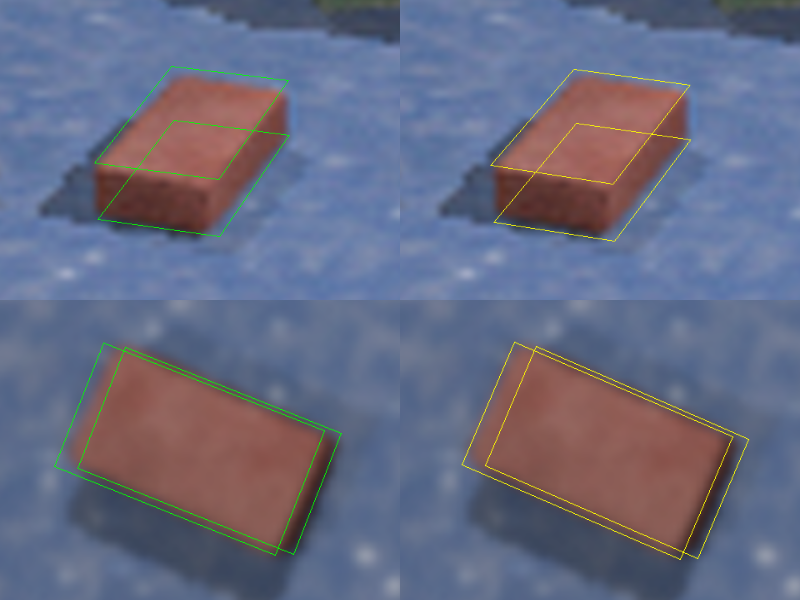

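The block fit is good: centre (547.5, 302.5), long axis at a yaw of about 1.21 rad. I'll write the row planner that works out the numbers.

```bash
cat > plan.py <<'E'
from h import *
import sys, json
from scipy.spatial.transform import Rotation as R
def plan(start,wps,step=38,rstep=5.0):
    """start (x,y,z,yaw) ; wps list of (x,y,z,yaw[,step]); tool down. rows"""
    x=np.array(start[:3],float); yaw=start[3]; rows=[]
    for w in wps:
        st=w[4] if len(w)>4 else step
        tgt=np.array(w[:3],float); dy=w[3]-yaw; d=tgt-x
        n=max(1,int(np.ceil(np.linalg.norm(d)/st-1e-6)),int(np.ceil(abs(np.degrees(dy))/rstep-1e-6)))
        for i in range(n):
            rem=(tgt-x)/(n-i); rr=(w[3]-yaw)/(n-i)
            c,s=np.cos(yaw),np.sin(yaw)
            v=np.array([rem@[c,s,0],rem@[s,-c,0],-rem[2]])/40
            row=dict(x=round(v[0],2),y=round(v[1],2),z=round(v[2],2)); rl=round(-np.degrees(rr)/5,2)
            if rl: row["roll"]=rl
            rows.append({k:float(a) for k,a in row.items() if a})
            v=np.round(v,2)*40; x=x+v[0]*np.array([c,s,0])+v[1]*np.array([s,-c,0])-[0,0,v[2]]; yaw-=np.radians(rl*5)
    for i in range(0,len(rows),8): print(json.dumps(rows[i:i+8]))
    return rows
def cur():
    s=ctrl.get_state(); m=R.from_quat(s["tcp_rot"]).as_matrix()
    print("t",round(s["time_s"],2),"pos",np.round(s["eef_pos"],1),"yaw",round(np.arctan2(m[1,0],m[0,0]),3),"tz",np.round(m[:,2],3),"F",np.round(s["contact_force"],1),"gap",round(s["finger_gap"],1),"q",np.round(s["joint_positions"],2))
    return (*s["eef_pos"],np.arctan2(m[1,0],m[0,0]))
def G(lx,ly):
    return 529.1+.978*lx+.209*ly, -139.1-.209*lx+.978*ly
E
python3 - <<'E'
from plan import *
c=cur()
plan(c,[(450,-430,200,c[3]),(547.5,302.5,170,1.211)])
E
```

```text
t 1.1 pos [ 154.4 -631.4  205.5] yaw 0.24 tz [ 0. -0. -1.] F [-0.6  0.4 -1. ] gap 93.8 q [ 1.27  0.63  0.04  1.52 -0.03  1.   -0.02]
[{"x": 0.84, "y": -0.31, "z": 0.01}, {"x": 0.84, "y": -0.31, "z": 0.01}, {"x": 0.84, "y": -0.31, "z": 0.01}, {"x": 0.84, "y": -0.32, "z": 0.02}, {"x": 0.84, "y": -0.31, "z": 0.01}, {"x": 0.83, "y": -0.32, "z": 0.02}, {"x": 0.84, "y": -0.31, "z": 0.01}, {"x": 0.83, "y": -0.32, "z": 0.02}]
[{"x": 0.84, "y": -0.31, "z": 0.01}, {"x": 0.83, "y": -0.32, "z": 0.02}, {"x": 0.34, "y": -0.86, "z": 0.04, "roll": -0.56}, {"x": 0.38, "y": -0.84, "z": 0.04, "roll": -0.56}, {"x": 0.42, "y": -0.82, "z": 0.04, "roll": -0.56}, {"x": 0.46, "y": -0.8, "z": 0.04, "roll": -0.56}, {"x": 0.5, "y": -0.78, "z": 0.04, "roll": -0.56}, {"x": 0.53, "y": -0.75, "z": 0.04, "roll": -0.56}]
[{"x": 0.57, "y": -0.73, "z": 0.04, "roll": -0.55}, {"x": 0.6, "y": -0.7, "z": 0.04, "roll": -0.56}, {"x": 0.64, "y": -0.67, "z": 0.04, "roll": -0.55}, {"x": 0.67, "y": -0.64, "z": 0.04, "roll": -0.56}, {"x": 0.7, "y": -0.6, "z": 0.03, "roll": -0.55}, {"x": 0.73, "y": -0.57, "z": 0.04, "roll": -0.56}, {"x": 0.75, "y": -0.53, "z": 0.03, "roll": -0.55}, {"x": 0.78, "y": -0.5, "z": 0.04, "roll": -0.56}]
[{"x": 0.8, "y": -0.46, "z": 0.03, "roll": -0.55}, {"x": 0.82, "y": -0.42, "z": 0.04, "roll": -0.56}, {"x": 0.84, "y": -0.38, "z": 0.03, "roll": -0.55}, {"x": 0.86, "y": -0.34, "z": 0.04, "roll": -0.56}, {"x": 0.88, "y": -0.29, "z": 0.03, "roll": -0.55}, {"x": 0.89, "y": -0.25, "z": 0.04, "roll": -0.56}]
```

Call:
drive_tool:
  plan:
    - {"x":0.84,"y":-0.31}
    - {"x":0.84,"y":-0.31}
    - {"x":0.84,"y":-0.31}
    - {"x":0.84,"y":-0.31}
    - {"x":0.84,"y":-0.31}
    - {"x":0.84,"y":-0.31}
    - {"x":0.84,"y":-0.31}
    - {"x":0.84,"y":-0.31}
  gripper: 1

```text
invalid input at $.plan[0]: expected keys x, y, z, roll
```

Call:
drive_tool:
  plan:
    - {"x":0.84,"y":-0.31}
    - {"x":0.83,"y":-0.32}
    - {"x":0.34,"y":-0.86,"roll":-0.56}
    - {"x":0.38,"y":-0.84,"roll":-0.56}
    - {"x":0.42,"y":-0.82,"roll":-0.56}
    - {"x":0.46,"y":-0.8,"roll":-0.56}
    - {"x":0.5,"y":-0.78,"roll":-0.56}
    - {"x":0.53,"y":-0.75,"roll":-0.56}

```text
invalid input at $.plan[0]: expected keys x, y, z, roll
```

Call:
drive_tool:
  plan:
    - {"x":0.57,"y":-0.73,"roll":-0.55}
    - {"x":0.6,"y":-0.7,"roll":-0.56}
    - {"x":0.64,"y":-0.67,"roll":-0.55}
    - {"x":0.67,"y":-0.64,"roll":-0.56}
    - {"x":0.7,"y":-0.6,"roll":-0.55}
    - {"x":0.73,"y":-0.57,"roll":-0.56}
    - {"x":0.75,"y":-0.53,"roll":-0.55}
    - {"x":0.78,"y":-0.5,"roll":-0.56}

```text
invalid input at $.plan[0]: expected keys x, y, z, roll
```

All four keys are required in every row.

Call:
drive_tool:
  plan:
    - {"x":0.84,"y":-0.31,"z":0,"roll":0}
    - {"x":0.84,"y":-0.31,"z":0,"roll":0}
    - {"x":0.84,"y":-0.31,"z":0,"roll":0}
    - {"x":0.84,"y":-0.31,"z":0,"roll":0}
    - {"x":0.84,"y":-0.31,"z":0,"roll":0}
    - {"x":0.84,"y":-0.31,"z":0,"roll":0}
    - {"x":0.84,"y":-0.31,"z":0,"roll":0}
    - {"x":0.84,"y":-0.31,"z":0,"roll":0}
  gripper: 1

```text
time_s: 1.77
eef_pos: [393.3, -470.1, 205.7]
tcp_rot: [0.993, 0.12, 0.0, 0.0]
contact_force: [-0.0, 0.0, 0.4]
finger_gap: 93.8
```

```bash
python3 - <<'E'
from plan import *
cur()
E
sed -i 's/rows.append({k:float(a) for k,a in row.items() if a})/row.setdefault("roll",0); rows.append({k:float(a) for k,a in row.items()})/' plan.py
```

```text
t 1.77 pos [ 393.3 -470.1  205.7] yaw 0.24 tz [ 0. -0. -1.] F [-0.   0.   0.4] gap 93.8 q [ 0.81  0.57  0.04  1.63 -0.02  0.94 -0.48]
```

Call:
drive_tool:
  plan:
    - {"x":0.84,"y":-0.31,"z":0,"roll":0}
    - {"x":0.83,"y":-0.32,"z":0,"roll":0}
    - {"x":0.34,"y":-0.86,"z":0,"roll":-0.56}
    - {"x":0.38,"y":-0.84,"z":0,"roll":-0.56}
    - {"x":0.42,"y":-0.82,"z":0,"roll":-0.56}
    - {"x":0.46,"y":-0.8,"z":0,"roll":-0.56}
    - {"x":0.5,"y":-0.78,"z":0,"roll":-0.56}
    - {"x":0.53,"y":-0.75,"z":0,"roll":-0.56}

```text
time_s: 2.43
eef_pos: [480.8, -209.7, 205.7]
tcp_rot: [0.964, 0.265, 0.0, 0.0]
contact_force: [0.2, 0.7, 0.4]
finger_gap: 94.3
```

Call:
drive_tool:
  plan:
    - {"x":0.57,"y":-0.73,"z":0,"roll":-0.55}
    - {"x":0.6,"y":-0.7,"z":0,"roll":-0.56}
    - {"x":0.64,"y":-0.67,"z":0,"roll":-0.55}
    - {"x":0.67,"y":-0.64,"z":0,"roll":-0.56}
    - {"x":0.7,"y":-0.6,"z":0,"roll":-0.55}
    - {"x":0.73,"y":-0.57,"z":0,"roll":-0.56}
    - {"x":0.75,"y":-0.53,"z":0,"roll":-0.55}
    - {"x":0.78,"y":-0.5,"z":0,"roll":-0.56}

```text
time_s: 3.1
eef_pos: [519.5, 83.5, 205.8]
tcp_rot: [0.895, 0.445, 0.0, 0.0]
contact_force: [-0.1, 0.0, 0.2]
finger_gap: 94.1
```

```bash
python3 - <<'E'
from plan import *
c=cur()
plan(c,[(547.5,302.5,130,1.211),(547.5,302.5,60,1.211),(547.5,302.5,20,1.211,13)])
E
```

```text
t 3.1 pos [519.5  83.5 205.8] yaw 0.923 tz [ 0.001 -0.    -1.   ] F [-0.1  0.   0.2] gap 94.1 q [-0.08  0.46 -0.19  1.86  0.11  0.84 -0.97]
[{"x": 0.68, "y": -0.39, "z": 0.27, "roll": -0.47}, {"x": 0.7, "y": -0.36, "z": 0.27, "roll": -0.47}, {"x": 0.71, "y": -0.34, "z": 0.27, "roll": -0.47}, {"x": 0.73, "y": -0.31, "z": 0.27, "roll": -0.47}, {"x": 0.74, "y": -0.27, "z": 0.27, "roll": -0.48}, {"x": 0.75, "y": -0.25, "z": 0.27, "roll": -0.47}, {"x": 0.76, "y": -0.21, "z": 0.27, "roll": -0.48}, {"x": 0.0, "y": -0.0, "z": 0.88, "roll": 0.0}]
[{"x": 0.0, "y": -0.0, "z": 0.87, "roll": 0.0}, {"x": 0.0, "y": -0.0, "z": 0.25, "roll": 0.0}, {"x": 0.0, "y": -0.0, "z": 0.25, "roll": 0.0}, {"x": 0.0, "y": -0.0, "z": 0.25, "roll": 0.0}, {"x": 0.0, "y": -0.0, "z": 0.25, "roll": 0.0}]
```

Call:
drive_tool:
  plan:
    - {"x":0.68,"y":-0.39,"z":0.27,"roll":-0.47}
    - {"x":0.7,"y":-0.36,"z":0.27,"roll":-0.47}
    - {"x":0.71,"y":-0.34,"z":0.27,"roll":-0.47}
    - {"x":0.73,"y":-0.31,"z":0.27,"roll":-0.47}
    - {"x":0.74,"y":-0.27,"z":0.27,"roll":-0.48}
    - {"x":0.75,"y":-0.25,"z":0.27,"roll":-0.47}
    - {"x":0.76,"y":-0.21,"z":0.27,"roll":-0.48}
    - {"x":0.0,"y":0,"z":0.88,"roll":0.0}

```text
time_s: 3.77
eef_pos: [550.4, 312.2, 98.3]
tcp_rot: [0.82, 0.572, 0.007, -0.003]
contact_force: [1.5, 2.3, 0.0]
finger_gap: 93.9
```

Call:
drive_tool:
  plan:
    - {"x":0,"y":0,"z":0,"roll":0}
    - {"x":0,"y":0,"z":0,"roll":0}

```text
time_s: 3.93
eef_pos: [546.5, 299.5, 93.1]
tcp_rot: [0.823, 0.569, -0.002, 0.0]
contact_force: [0.8, 0.2, 0.4]
finger_gap: 94.1
```

```bash
python3 - <<'E'
from plan import *
c=cur()
s=ctrl.read_camera("side"); t=ctrl.read_camera("top")
cv2.imwrite("pics/a1.png",np.hstack([cv2.resize(s["img"][80:200,180:300],(400,400)),cv2.resize(t["img"][150:250,95:195],(400,400))]))
plan(c,[(547.5,302.5,60,1.211),(547.5,302.5,20,1.211,13)])
E
```

```text
t 3.93 pos [546.5 299.5  93.1] yaw 1.21 tz [-0.004 -0.003 -1.   ] F [0.8 0.2 0.4] gap 94.1 q [-0.41  0.73 -0.23  1.69  0.22  0.75 -1.1 ]
[{"x": 0.08, "y": -0.0, "z": 0.83, "roll": -0.02}, {"x": -0.0, "y": -0.0, "z": 0.25, "roll": 0.0}, {"x": -0.0, "y": -0.0, "z": 0.25, "roll": 0.0}, {"x": -0.0, "y": -0.0, "z": 0.25, "roll": 0.0}, {"x": -0.0, "y": -0.0, "z": 0.25, "roll": 0.0}]
```

View pics/a1.png

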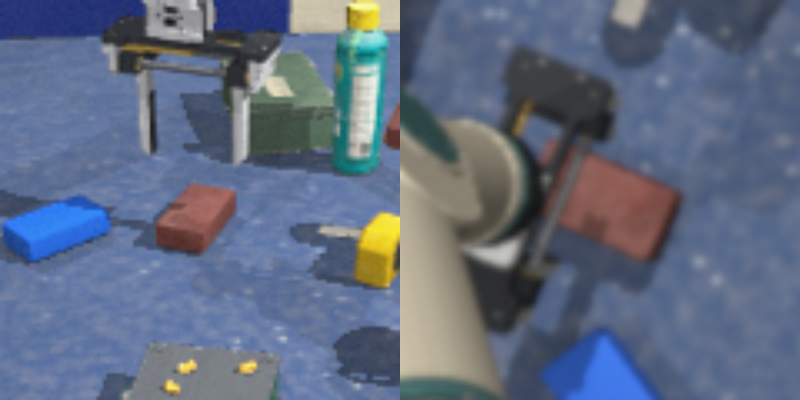

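The side crop shows the gripper above the red-brown block, fingers straddling its 60 mm width and clear of the blue one. I'll go down to grip it.

Call:
drive_tool:
  plan:
    - {"x":0.08,"y":0,"z":0.83,"roll":0}
    - {"x":0,"y":0,"z":0.25,"roll":0}
    - {"x":0,"y":0,"z":0.25,"roll":0}
    - {"x":0,"y":0,"z":0.25,"roll":0}
    - {"x":0,"y":0,"z":0.2,"roll":0}
    - {"x":0,"y":0,"z":0,"roll":0}
    - {"x":0,"y":0,"z":0,"roll":0}

```text
time_s: 4.62
eef_pos: [549.0, 303.5, 23.5]
tcp_rot: [0.823, 0.568, -0.0, 0.0]
contact_force: [0.9, 0.5, -1.1]
finger_gap: 94.4
```

```bash
python3 - <<'E'
from plan import *
c=cur()
s=ctrl.read_camera("side"); t=ctrl.read_camera("top")
cv2.imwrite("pics/a2.png",np.hstack([cv2.resize(s["img"][80:200,180:300],(400,400)),cv2.resize(t["img"][150:250,95:195],(400,400))]))
E
```

```text
t 4.62 pos [549.  303.5  23.5] yaw 1.209 tz [-0. -0. -1.] F [ 0.9  0.5 -1.1] gap 94.4 q [-0.43  0.83 -0.2   1.71  0.25  0.62 -1.13]
```

View pics/a2.png

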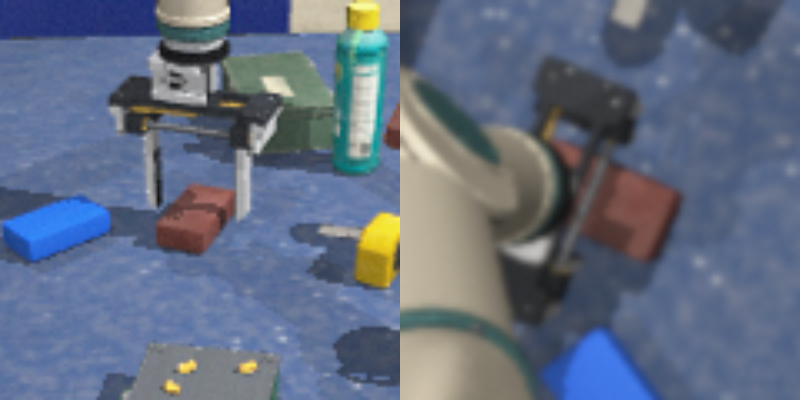

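Call:
drive_tool:
  plan:
    - {"x":0,"y":0,"z":0.1,"roll":0}
    - {"x":0,"y":0,"z":0,"roll":0}

```text
time_s: 4.88
eef_pos: [549.0, 303.7, 19.5]
tcp_rot: [0.823, 0.569, 0.0, 0.0]
contact_force: [-0.8, 0.8, -0.8]
finger_gap: 94.2
```

Call:
drive_tool:
  plan:
    - {"x":0,"y":0,"z":0,"roll":0}
    - {"x":0,"y":0,"z":0,"roll":0}
    - {"x":0,"y":0,"z":0,"roll":0}
    - {"x":0,"y":0,"z":0,"roll":0}
    - {"x":0,"y":0,"z":0,"roll":0}
    - {"x":0,"y":0,"z":0,"roll":0}
    - {"x":0,"y":0,"z":0,"roll":0}
    - {"x":0,"y":0,"z":0,"roll":0}
  gripper: -1

```text
time_s: 5.55
eef_pos: [548.8, 303.7, 19.5]
tcp_rot: [0.823, 0.569, -0.0, -0.0]
contact_force: [0.4, -0.2, 1.3]
finger_gap: 59.4
```

```bash
python3 - <<'E'
from plan import *
c=cur()
x,y=G(0,0)
print(x,y)
plan(c,[(550,303,140,1.211,35),(530,130,160,0.35),(x,y-5,160,-0.211)])
E
```

```text
t 5.55 pos [548.8 303.7  19.5] yaw 1.209 tz [-0.  0. -1.] F [ 0.4 -0.2  1.3] gap 59.4 q [-0.43  0.84 -0.2   1.71  0.25  0.61 -1.13]
529.1 -139.1
[{"x": -0.0, "y": 0.01, "z": -0.75, "roll": 0.0}, {"x": -0.0, "y": 0.01, "z": -0.75, "roll": -0.01}, {"x": -0.0, "y": 0.01, "z": -0.76, "roll": 0.0}, {"x": -0.01, "y": 0.0, "z": -0.75, "roll": -0.01}, {"x": -0.42, "y": 0.11, "z": -0.05, "roll": 0.99}, {"x": -0.41, "y": 0.14, "z": -0.05, "roll": 0.99}, {"x": -0.4, "y": 0.18, "z": -0.05, "roll": 0.99}, {"x": -0.38, "y": 0.21, "z": -0.05, "roll": 0.99}]
[{"x": -0.36, "y": 0.24, "z": -0.05, "roll": 0.98}, {"x": -0.34, "y": 0.27, "z": -0.05, "roll": 0.99}, {"x": -0.32, "y": 0.3, "z": -0.05, "roll": 0.98}, {"x": -0.29, "y": 0.33, "z": -0.05, "roll": 0.99}, {"x": -0.26, "y": 0.35, "z": -0.05, "roll": 0.98}, {"x": -0.22, "y": 0.37, "z": -0.05, "roll": 0.99}, {"x": -0.3, "y": 0.8, "z": -0.0, "roll": 0.8}, {"x": -0.24, "y": 0.82, "z": -0.0, "roll": 0.8}]
[{"x": -0.18, "y": 0.84, "z": -0.0, "roll": 0.8}, {"x": -0.12, "y": 0.85, "z": -0.0, "roll": 0.81}, {"x": -0.06, "y": 0.85, "z": -0.0, "roll": 0.8}, {"x": -0.0, "y": 0.86, "z": -0.0, "roll": 0.81}, {"x": 0.05, "y": 0.86, "z": -0.0, "roll": 0.8}, {"x": 0.12, "y": 0.84, "z": -0.0, "roll": 0.81}]
```

The block is gripped at a 59.4 mm gap, with the TCP 19.5 mm above its underside. Next I lift it and carry it to the bare cover area.

Call:
drive_tool:
  plan:
    - {"x":0,"y":0,"z":-0.4,"roll":0}
    - {"x":0,"y":0,"z":-0.8,"roll":0}
    - {"x":0,"y":0,"z":-0.9,"roll":0}
    - {"x":0,"y":0,"z":-0.9,"roll":0}
    - {"x":-0.42,"y":0.11,"z":-0.05,"roll":0.99}
    - {"x":-0.41,"y":0.14,"z":-0.05,"roll":0.99}
    - {"x":-0.4,"y":0.18,"z":-0.05,"roll":0.99}
    - {"x":-0.38,"y":0.21,"z":-0.05,"roll":0.99}

```text
time_s: 6.22
eef_pos: [540.9, 233.5, 147.7]
tcp_rot: [0.909, 0.417, 0.0, 0.0]
contact_force: [0.2, -0.4, -1.2]
finger_gap: 59.5
```

Call:
drive_tool:
  plan:
    - {"x":-0.36,"y":0.24,"z":-0.05,"roll":0.98}
    - {"x":-0.34,"y":0.27,"z":-0.05,"roll":0.99}
    - {"x":-0.32,"y":0.3,"z":-0.05,"roll":0.98}
    - {"x":-0.29,"y":0.33,"z":-0.05,"roll":0.99}
    - {"x":-0.26,"y":0.35,"z":-0.05,"roll":0.98}
    - {"x":-0.22,"y":0.37,"z":-0.05,"roll":0.99}
    - {"x":-0.3,"y":0.8,"z":0,"roll":0.8}
    - {"x":-0.24,"y":0.82,"z":0,"roll":0.8}

```text
time_s: 6.88
eef_pos: [528.1, 62.5, 159.6]
tcp_rot: [0.995, 0.104, 0.0, -0.0]
contact_force: [-0.9, -0.6, -1.2]
finger_gap: 59.6
```

Call:
drive_tool:
  plan:
    - {"x":-0.18,"y":0.84,"z":0,"roll":0.8}
    - {"x":-0.12,"y":0.85,"z":0,"roll":0.81}
    - {"x":-0.06,"y":0.85,"z":0,"roll":0.8}
    - {"x":0,"y":0.86,"z":0,"roll":0.81}
    - {"x":0.05,"y":0.86,"z":0,"roll":0.8}
    - {"x":0.12,"y":0.84,"z":0,"roll":0.81}
    - {"x":0,"y":0,"z":0,"roll":0}
    - {"x":0,"y":0,"z":0,"roll":0}

```text
time_s: 7.55
eef_pos: [527.0, -145.8, 159.4]
tcp_rot: [0.994, -0.109, -0.0, 0.001]
contact_force: [-0.1, 1.0, -0.5]
finger_gap: 59.8
```

```bash
python3 - <<'E'
from plan import *
c=cur()
s=ctrl.read_camera("side"); t=ctrl.read_camera("top")
cv2.imwrite("pics/a3.png",np.hstack([cv2.resize(s["img"][100:300,150:350],(400,400)),cv2.resize(t["img"][150:250,220:345],(400,320))[:400] if 0 else cv2.resize(t["img"][140:265,225:350],(400,400))]))
x,y=G(0,-5)
plan(c,[(x,y,c[2]-70,-0.211)])
E
```

```text
t 7.55 pos [ 527.  -145.8  159.4] yaw -0.218 tz [-0.    -0.001 -1.   ] F [-0.1  1.  -0.5] gap 59.8 q [ 0.13  0.54  0.13  1.86 -0.1   0.74 -1.47]
[{"x": 0.01, "y": -0.02, "z": 0.88, "roll": -0.04}, {"x": 0.01, "y": -0.03, "z": 0.87, "roll": -0.03}]
```

View pics/a3.png

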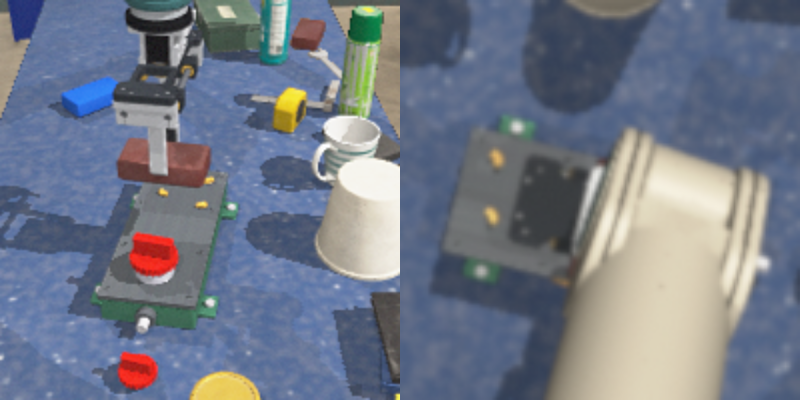

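The block hangs level over the bare part of the cover, and the chips are ahead of it at top-crop (495,160) and (490,215). I'll descend in steps.

Call:
drive_tool:
  plan:
    - {"x":0.01,"y":-0.03,"z":0.85,"roll":-0.04}
    - {"x":0.01,"y":-0.03,"z":0.85,"roll":-0.03}
    - {"x":0,"y":0,"z":0.25,"roll":0}
    - {"x":0,"y":0,"z":0.15,"roll":0}
    - {"x":0,"y":0,"z":0,"roll":0}
    - {"x":0,"y":0,"z":0,"roll":0}

```text
time_s: 8.15
eef_pos: [529.7, -140.7, 76.4]
tcp_rot: [0.995, -0.103, 0.001, 0.0]
contact_force: [0.3, -0.1, -0.9]
finger_gap: 59.4
```

```bash
python3 - <<'E'
from plan import *
c=cur()
w=np.array(c[:2])-[529.1,-139.1]; print("local",w@[.978,-.209],w@[.209,.978])
s=ctrl.read_camera("side")
cv2.imwrite("pics/a4.png",cv2.resize(s["img"][150:270,180:300],(600,600),interpolation=cv2.INTER_CUBIC))
E
```

```text
t 8.15 pos [ 529.7 -140.7   76.4] yaw -0.206 tz [ 0.001 -0.    -1.   ] F [ 0.3 -0.1 -0.9] gap 59.4 q [ 0.14  0.67  0.1   1.92 -0.12  0.56 -1.45]
local 0.8749091420689652 -1.4619029320493575
```

View pics/a4.png

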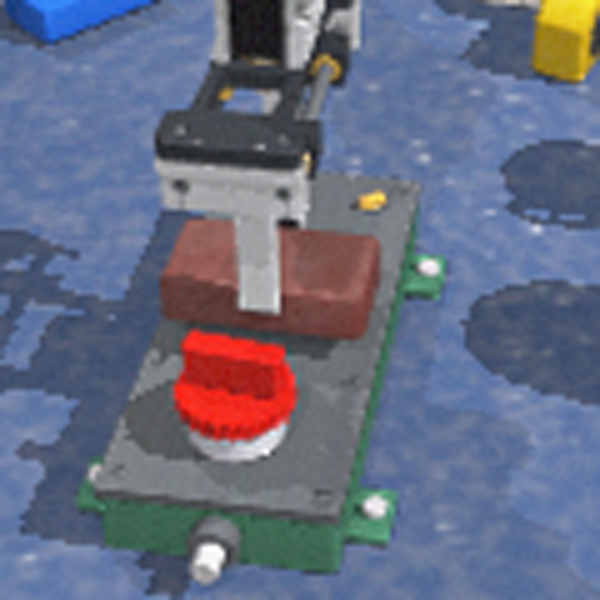

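Call:
drive_tool:
  plan:
    - {"x":0,"y":0.05,"z":0.1,"roll":0.02}
    - {"x":0,"y":0.05,"z":0.1,"roll":0}
    - {"x":0,"y":0,"z":0,"roll":0}
    - {"x":0,"y":0,"z":0,"roll":0}

```text
time_s: 8.53
eef_pos: [527.8, -145.3, 67.6]
tcp_rot: [0.995, -0.105, 0.0, 0.0]
contact_force: [0.8, -0.1, -0.7]
finger_gap: 59.6
```

Call:
drive_tool:
  plan:
    - {"x":0,"y":0,"z":0.05,"roll":0}
    - {"x":0,"y":0,"z":0,"roll":0}
    - {"x":0,"y":0,"z":0,"roll":0}

```text
time_s: 8.78
eef_pos: [527.9, -144.8, 65.4]
tcp_rot: [0.995, -0.104, -0.0, -0.0]
contact_force: [0.3, 0.9, -0.5]
finger_gap: 59.6
```

Call:
drive_tool:
  plan:
    - {"x":0,"y":0,"z":0.03,"roll":0}
    - {"x":0,"y":0,"z":0,"roll":0}
    - {"x":0,"y":0,"z":0,"roll":0}

```text
time_s: 9.03
eef_pos: [528.2, -144.9, 64.5]
tcp_rot: [0.995, -0.104, 0.0, 0.0]
contact_force: [-0.4, 0.4, 2.0]
finger_gap: 59.7
```

Call:
drive_tool:
  plan:
    - {"x":0,"y":-0.1,"z":-0.01,"roll":0}
    - {"x":0,"y":-0.2,"z":0,"roll":0}
    - {"x":0,"y":-0.25,"z":0,"roll":0}
    - {"x":0,"y":-0.25,"z":0,"roll":0}
    - {"x":0,"y":-0.25,"z":0,"roll":0}
    - {"x":0,"y":-0.25,"z":0,"roll":0}
    - {"x":0,"y":-0.25,"z":0,"roll":0}
    - {"x":0,"y":-0.25,"z":0,"roll":0}

```text
time_s: 9.7
eef_pos: [543.0, -73.1, 64.6]
tcp_rot: [0.995, -0.104, -0.0, -0.0]
contact_force: [-0.9, -0.3, -1.4]
finger_gap: 59.7
```

```bash
python3 - <<'E'
from plan import *
c=cur()
w=np.array(c[:2])-[529.1,-139.1]; print("local",w@[.978,-.209],w@[.209,.978])
s=ctrl.read_camera("side");t=ctrl.read_camera("top")
cv2.imwrite("pics/a5.png",np.hstack([cv2.resize(p["img"][a:a+110,b:b+110],(400,400),interpolation=cv2.INTER_CUBIC) for p,a,b in((s,150,185),(t,150,220))]))
E
```

```text
t 9.7 pos [543.  -73.1  64.6] yaw -0.208 tz [-0.  0. -1.] F [-0.9 -0.3 -1.4] gap 59.7 q [ 0.01  0.69  0.12  1.93 -0.14  0.53 -1.56]
local -0.15642669752309518 67.46878162157772
```

View pics/a5.png

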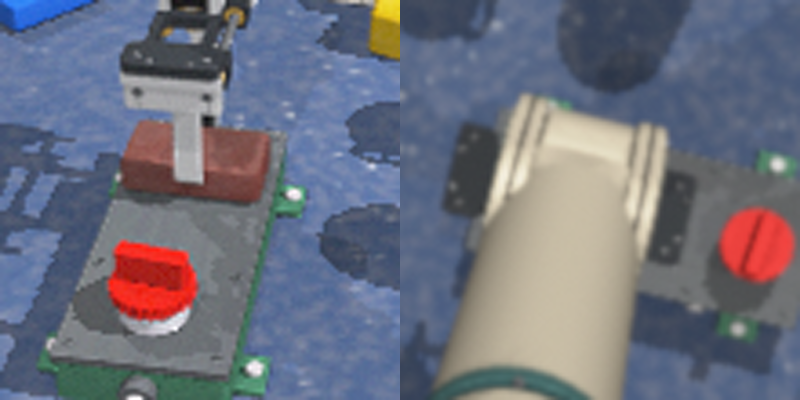

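The cover behind the block is clean and no chips slipped past, so I'll keep sweeping.

Call:
drive_tool:
  plan:
    - {"x":0,"y":-0.25,"z":0,"roll":0}
    - {"x":0,"y":-0.25,"z":0,"roll":0}
    - {"x":0,"y":-0.25,"z":0,"roll":0}
    - {"x":0,"y":-0.25,"z":0,"roll":0}
    - {"x":0,"y":-0.25,"z":0,"roll":0}
    - {"x":0,"y":-0.25,"z":0,"roll":0}
    - {"x":0,"y":-0.25,"z":0,"roll":0}
    - {"x":0,"y":-0.25,"z":0,"roll":0}

```text
time_s: 10.47
eef_pos: [559.7, 5.0, 64.7]
tcp_rot: [0.995, -0.104, 0.0, -0.0]
contact_force: [0.8, -0.1, -0.2]
finger_gap: 59.8
```

```bash
python3 - <<'E'
from plan import *
c=cur()
w=np.array(c[:2])-[529.1,-139.1]; print("local",w@[.978,-.209],w@[.209,.978])
s=ctrl.read_camera("side");t=ctrl.read_camera("top")
cv2.imwrite("pics/a6.png",np.hstack([cv2.resize(p["img"][a:a+110,b:b+110],(400,400),interpolation=cv2.INTER_CUBIC) for p,a,b in((s,130,185),(t,150,190))]))
E
```

```text
t 10.47 pos [559.7   5.   64.7] yaw -0.208 tz [ 0.  0. -1.] F [ 0.8 -0.1 -0.2] gap 59.8 q [-0.15  0.7   0.14  1.9  -0.17  0.56 -1.68]
local -0.2135499150331438 147.29178973951
```

View pics/a6.png

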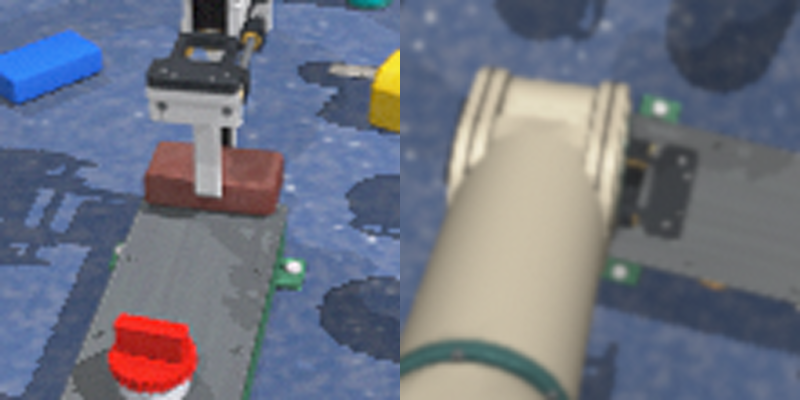

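Call:
drive_tool:
  plan:
    - {"x":0,"y":-0.25,"z":0,"roll":0}
    - {"x":0,"y":0,"z":-0.5,"roll":0}
    - {"x":0,"y":0,"z":-0.9,"roll":0}
    - {"x":0.5,"y":-0.6,"z":-0.4,"roll":0}
    - {"x":0.5,"y":-0.8,"z":0,"roll":0}
    - {"x":0.5,"y":-0.8,"z":0,"roll":0}
    - {"x":0.5,"y":-0.8,"z":0,"roll":0}

```text
time_s: 11.15
eef_pos: [665.9, 115.4, 137.7]
tcp_rot: [0.994, -0.105, 0.001, -0.0]
contact_force: [0.1, -0.1, -0.5]
finger_gap: 60.0
```

```bash
python3 - <<'E'
from plan import *
c=cur()
s=ctrl.read_camera("side");t=ctrl.read_camera("top")
cv2.imwrite("pics/a7.png",np.hstack([cv2.resize(p["img"][a:a+140,b:b+140],(400,400),interpolation=cv2.INTER_CUBIC) for p,a,b in((s,100,165),(t,130,170))]))
E
```

```text
t 11.15 pos [665.9 115.4 137.7] yaw -0.21 tz [ 0.001  0.    -1.   ] F [ 0.1 -0.1 -0.5] gap 60.0 q [-0.32  0.74  0.18  1.51 -0.16  0.9  -1.86]
```

View pics/a7.png

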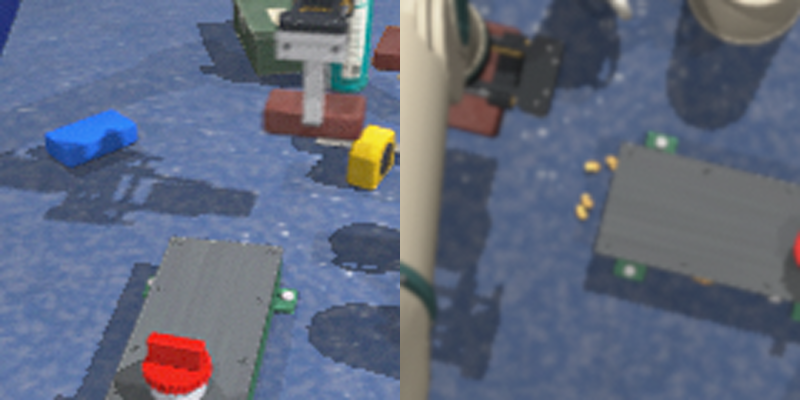

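All four chips are on the bench just past the +y end of the gearbox, at top-crop (592,167), (612,162), (587,200) and (582,212). The cover is bare. I'll lay the block at about (590,130), clear of the chips.

```bash
python3 - <<'E'
from plan import *
c=cur()
plan(c,[(590,130,100,-0.21,30),(590,130,45,-.21,28),(590,130,23,-.21,11)])
E
```

```text
t 11.25 pos [667.9 122.1 136.3] yaw -0.202 tz [ 0.004  0.005 -1.   ] F [-1.3  0.2 -2.4] gap 59.6 q [-0.32  0.75  0.18  1.5  -0.16  0.9  -1.86]
[{"x": -0.65, "y": 0.07, "z": 0.3, "roll": 0.03}, {"x": -0.65, "y": 0.07, "z": 0.3, "roll": 0.03}, {"x": -0.65, "y": 0.06, "z": 0.31, "roll": 0.03}, {"x": 0.0, "y": 0.0, "z": 0.69, "roll": 0.0}, {"x": 0.0, "y": 0.0, "z": 0.68, "roll": 0.0}, {"x": 0.0, "y": 0.0, "z": 0.18, "roll": 0.0}, {"x": 0.0, "y": 0.0, "z": 0.19, "roll": 0.0}, {"x": 0.0, "y": 0.0, "z": 0.18, "roll": 0.0}]
```

Call:
drive_tool:
  plan:
    - {"x":-0.65,"y":0.07,"z":0.3,"roll":0}
    - {"x":-0.65,"y":0.07,"z":0.3,"roll":0}
    - {"x":-0.65,"y":0.06,"z":0.3,"roll":0}
    - {"x":0,"y":0,"z":0.6,"roll":0}
    - {"x":0,"y":0,"z":0.6,"roll":0}
    - {"x":0,"y":0,"z":0.2,"roll":0}
    - {"x":0,"y":0,"z":0.2,"roll":0}
    - {"x":0,"y":0,"z":0,"roll":0}

```text
time_s: 11.92
eef_pos: [586.2, 122.1, 35.6]
tcp_rot: [0.995, -0.105, -0.001, 0.0]
contact_force: [0.2, -0.7, 0.1]
finger_gap: 59.5
```

Call:
drive_tool:
  plan:
    - {"x":0,"y":0,"z":0,"roll":0}
    - {"x":0,"y":0,"z":0,"roll":0}

```text
time_s: 12.08
eef_pos: [587.8, 122.7, 37.7]
tcp_rot: [0.995, -0.104, 0.001, -0.0]
contact_force: [-0.3, 0.1, -0.9]
finger_gap: 59.7
```

Call:
drive_tool:
  plan:
    - {"x":0,"y":0,"z":0.25,"roll":0}
    - {"x":0,"y":0,"z":0.12,"roll":0}
    - {"x":0,"y":0,"z":0.05,"roll":0}
    - {"x":0,"y":0,"z":0,"roll":0}
    - {"x":0,"y":0,"z":0,"roll":0}

```text
time_s: 12.5
eef_pos: [586.7, 122.7, 19.7]
tcp_rot: [0.995, -0.104, -0.0, 0.0]
contact_force: [-0.7, -0.1, -1.2]
finger_gap: 59.7
```

Call:
drive_tool:
  plan:
    - {"x":0,"y":0,"z":0.03,"roll":0}
    - {"x":0,"y":0,"z":0,"roll":0}
    - {"x":0,"y":0,"z":0,"roll":0}

```text
time_s: 12.75
eef_pos: [586.8, 122.7, 19.5]
tcp_rot: [0.995, -0.104, 0.0, -0.0]
contact_force: [-0.9, 0.5, 5.4]
finger_gap: 59.8
```

Contact with the bench reads 5.4 N. I'll release the block and retreat straight up.

Call:
drive_tool:
  plan:
    - {"x":0,"y":0,"z":-0.01,"roll":0}
    - {"x":0,"y":0,"z":0,"roll":0}
    - {"x":0,"y":0,"z":0,"roll":0}
    - {"x":0,"y":0,"z":0,"roll":0}
    - {"x":0,"y":0,"z":0,"roll":0}
    - {"x":0,"y":0,"z":0,"roll":0}
  gripper: 1

```text
time_s: 13.25
eef_pos: [586.7, 122.7, 18.9]
tcp_rot: [0.995, -0.104, -0.0, 0.0]
contact_force: [-0.3, 0.8, -0.6]
finger_gap: 93.5
```

Call:
drive_tool:
  plan:
    - {"x":0,"y":0,"z":-0.3,"roll":0}
    - {"x":0,"y":0,"z":-0.6,"roll":0}
    - {"x":0,"y":0,"z":-0.9,"roll":0}
    - {"x":0,"y":0,"z":-0.9,"roll":0}
    - {"x":0,"y":0,"z":-0.9,"roll":0}
    - {"x":0,"y":0,"z":0,"roll":0}

```text
time_s: 13.75
eef_pos: [591.6, 123.3, 171.1]
tcp_rot: [0.995, -0.104, 0.006, -0.002]
contact_force: [0.5, -0.9, -0.4]
finger_gap: 93.7
```

```bash
python3 - <<'E'
from plan import *
c=cur()
plan(c,[(510.3,-227.1,160,-0.292)])
E
```

```text
t 13.75 pos [591.6 123.3 171.1] yaw -0.209 tz [ 0.013  0.003 -1.   ] F [ 0.5 -0.9 -0.4] gap 93.7 q [-0.37  0.6   0.2   1.71 -0.15  0.84 -1.89]
[{"x": -0.02, "y": 0.9, "z": 0.03, "roll": 0.09}, {"x": -0.01, "y": 0.9, "z": 0.03, "roll": 0.1}, {"x": -0.0, "y": 0.9, "z": 0.03, "roll": 0.09}, {"x": 0.01, "y": 0.9, "z": 0.03, "roll": 0.1}, {"x": 0.01, "y": 0.9, "z": 0.03, "roll": 0.09}, {"x": 0.02, "y": 0.9, "z": 0.03, "roll": 0.1}, {"x": 0.03, "y": 0.9, "z": 0.02, "roll": 0.09}, {"x": 0.03, "y": 0.9, "z": 0.03, "roll": 0.1}]
[{"x": 0.04, "y": 0.89, "z": 0.02, "roll": 0.09}, {"x": 0.05, "y": 0.9, "z": 0.03, "roll": 0.1}]
```

```bash
python3 - <<'E'
from ortho import *
s=ctrl.read_camera("side");t=ctrl.read_camera("top")
a=cv2.resize(s["img"][100:270,165:335],(400,400),interpolation=cv2.INTER_CUBIC)
o=ortho(t,100,460,560,-280,-180,4)
for i in (1,2,3): cv2.line(o,(i*100,0),(i*100,400),(200,200,0),1); cv2.line(o,(0,i*100),(400,i*100),(200,200,0),1)
cv2.imwrite("pics/b1.png",np.hstack([a,o]))
o2=ortho(s,100,460,560,-280,-180,4)
for i in (1,2,3): cv2.line(o2,(i*100,0),(i*100,400),(200,200,0),1); cv2.line(o2,(0,i*100),(400,i*100),(200,200,0),1)
cv2.imwrite("pics/b2.png",np.hstack([cv2.resize(t["img"][100:270,155:325],(400,400),interpolation=cv2.INTER_CUBIC),o2]))
E
```

```text
(no output)
```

View pics/b1.png

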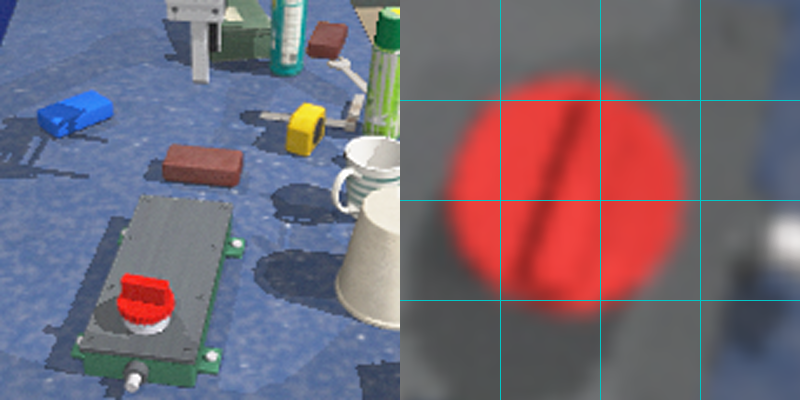

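View pics/b2.png

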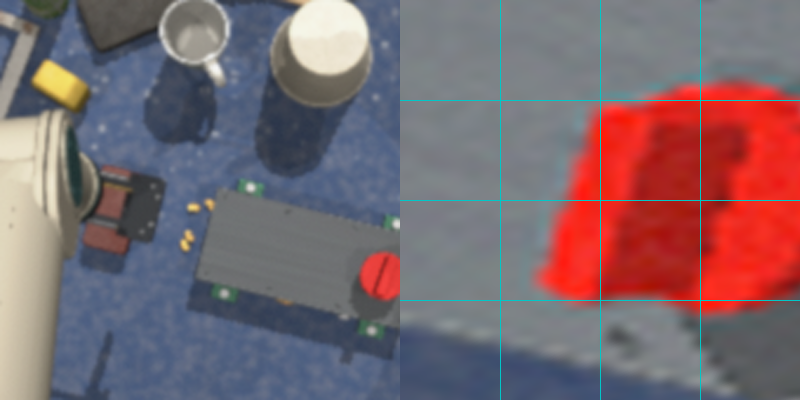

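The block lies flat at side-crop (203,165), let go, with the chips and gearbox clear of it. In both views the wing has a yaw of about -0.31 and is centred near (510.5,-228.5).

```bash
python3 - <<'E'
from plan import *
c=cur()
plan(c,[(510.5,-228.5,160,-0.31),(510.5,-228.5,125,-0.31)])
E
```

```text
t 13.85 pos [587.8 123.  165.4] yaw -0.209 tz [ 0.004  0.001 -1.   ] F [0.3 0.3 0.5] gap 93.9 q [-0.37  0.61  0.19  1.71 -0.15  0.83 -1.89]
[{"x": -0.01, "y": 0.9, "z": 0.01, "roll": 0.12}, {"x": 0.0, "y": 0.9, "z": 0.01, "roll": 0.12}, {"x": 0.01, "y": 0.9, "z": 0.01, "roll": 0.12}, {"x": 0.02, "y": 0.9, "z": 0.02, "roll": 0.11}, {"x": 0.03, "y": 0.9, "z": 0.01, "roll": 0.12}, {"x": 0.04, "y": 0.9, "z": 0.02, "roll": 0.11}, {"x": 0.05, "y": 0.9, "z": 0.01, "roll": 0.12}, {"x": 0.06, "y": 0.9, "z": 0.02, "roll": 0.11}]
[{"x": 0.07, "y": 0.89, "z": 0.01, "roll": 0.12}, {"x": 0.07, "y": 0.9, "z": 0.02, "roll": 0.11}, {"x": 0.0, "y": -0.0, "z": 0.87, "roll": 0.0}]
```

Call:
drive_tool:
  plan:
    - {"x":-0.01,"y":0.9,"z":0,"roll":0.12}
    - {"x":0,"y":0.9,"z":0,"roll":0.12}
    - {"x":0.01,"y":0.9,"z":0,"roll":0.12}
    - {"x":0.02,"y":0.9,"z":0,"roll":0.12}
    - {"x":0.03,"y":0.9,"z":0,"roll":0.12}
    - {"x":0.04,"y":0.9,"z":0,"roll":0.12}
    - {"x":0.05,"y":0.9,"z":0,"roll":0.12}
    - {"x":0.06,"y":0.9,"z":0,"roll":0.11}

```text
time_s: 14.52
eef_pos: [522.5, -159.8, 161.7]
tcp_rot: [0.989, -0.145, -0.002, -0.0]
contact_force: [-0.4, -0.5, 0.3]
finger_gap: 94.0
```

Call:
drive_tool:
  plan:
    - {"x":0.07,"y":0.89,"z":0,"roll":0.12}
    - {"x":0.07,"y":0.9,"z":0,"roll":0.11}
    - {"x":0,"y":0,"z":0.5,"roll":0}
    - {"x":0,"y":0,"z":0,"roll":0}
    - {"x":0,"y":0,"z":0,"roll":0}

```text
time_s: 14.93
eef_pos: [507.2, -227.4, 141.3]
tcp_rot: [0.988, -0.155, -0.002, -0.001]
contact_force: [-0.3, -0.0, -0.4]
finger_gap: 93.9
```

```bash
python3 - <<'E'
from plan import *
c=cur()
s=ctrl.read_camera("side")
cv2.imwrite("pics/c1.png",cv2.resize(s["img"][150:270,165:285],(500,500),interpolation=cv2.INTER_CUBIC))
plan(c,[(510.5,-228.5,105,-0.31),(510.5,-228.5,78.5,-0.31,11)])
E
```

```text
t 14.93 pos [ 507.2 -227.4  141.3] yaw -0.312 tz [-0.004  0.003 -1.   ] F [-0.3 -0.  -0.4] gap 93.9 q [ 0.25  0.59  0.19  1.85 -0.16  0.73 -1.36]
[{"x": 0.09, "y": 0.0, "z": 0.91, "roll": -0.02}, {"x": -0.0, "y": 0.0, "z": 0.22, "roll": 0.0}, {"x": -0.0, "y": 0.0, "z": 0.22, "roll": 0.0}, {"x": -0.0, "y": 0.0, "z": 0.22, "roll": 0.0}]
```

View pics/c1.png

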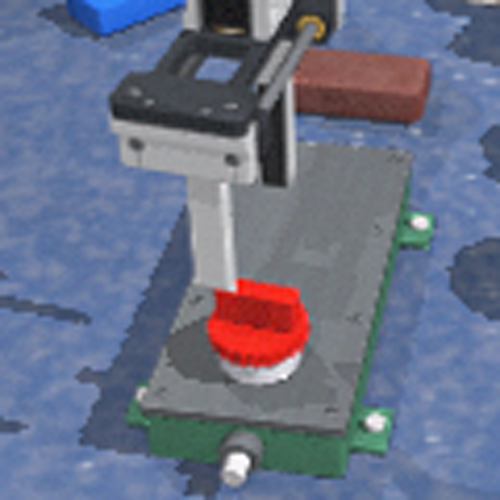

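The fingers straddle the wing, with the front finger at crop (213,280) in line with the bar's normal. I'll descend further.

Call:
drive_tool:
  plan:
    - {"x":0.07,"y":0,"z":0.5,"roll":0}
    - {"x":0,"y":0,"z":0.5,"roll":0}
    - {"x":0,"y":0,"z":0.2,"roll":0}
    - {"x":0,"y":0,"z":0,"roll":0}
    - {"x":0,"y":0,"z":0,"roll":0}
    - {"x":0,"y":0,"z":0,"roll":0}

```text
time_s: 15.48
eef_pos: [512.4, -229.4, 96.1]
tcp_rot: [0.988, -0.155, 0.001, 0.0]
contact_force: [1.0, -0.3, 1.0]
finger_gap: 94.2
```

```bash
python3 - <<'E'
from plan import *
c=cur()
s=ctrl.read_camera("side")
cv2.imwrite("pics/c2.png",cv2.resize(s["img"][150:270,165:285],(500,500),interpolation=cv2.INTER_CUBIC))
plan(c,[(510.5,-228.5,78.5,-0.31,11)])
E
```

```text
t 15.48 pos [ 512.4 -229.4   96.1] yaw -0.311 tz [ 0.001 -0.    -1.   ] F [ 1.  -0.3  1. ] gap 94.2 q [ 0.26  0.65  0.17  1.87 -0.18  0.63 -1.34]
[{"x": -0.03, "y": -0.0, "z": 0.22, "roll": 0.0}, {"x": -0.02, "y": -0.01, "z": 0.22, "roll": -0.01}]
```

View pics/c2.png

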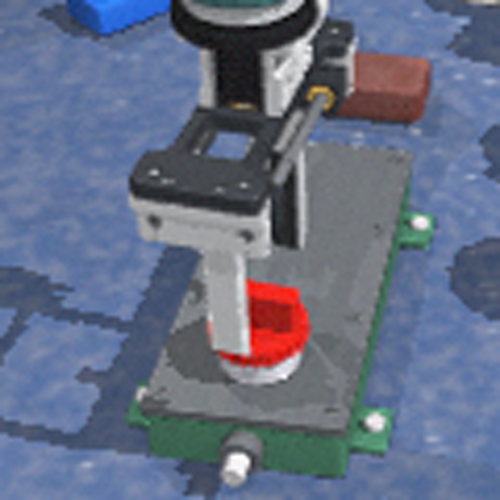

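Call:
drive_tool:
  plan:
    - {"x":-0.04,"y":0,"z":0.22,"roll":0}
    - {"x":0,"y":0,"z":0.16,"roll":0}
    - {"x":0,"y":0,"z":0.04,"roll":0}
    - {"x":0,"y":0,"z":0,"roll":0}
    - {"x":0,"y":0,"z":0,"roll":0}

```text
time_s: 15.95
eef_pos: [509.8, -229.2, 78.0]
tcp_rot: [0.988, -0.155, -0.0, -0.0]
contact_force: [0.3, -0.5, 0.5]
finger_gap: 94.0
```

Call:
drive_tool:
  plan:
    - {"x":0,"y":0,"z":0,"roll":0}
    - {"x":0,"y":0,"z":0,"roll":0}
    - {"x":0,"y":0,"z":0,"roll":0}
    - {"x":0,"y":0,"z":0,"roll":0}
    - {"x":0,"y":0,"z":0,"roll":0}
    - {"x":0,"y":0,"z":0,"roll":0}
    - {"x":0,"y":0,"z":0,"roll":0}
    - {"x":0,"y":0,"z":0,"roll":0}
  gripper: -1

```text
time_s: 16.62
eef_pos: [510.0, -229.2, 78.3]
tcp_rot: [0.988, -0.155, 0.0, 0.0]
contact_force: [0.9, -0.0, 0.9]
finger_gap: 43.9
```

Call:
drive_tool:
  plan:
    - {"x":0,"y":0,"z":0,"roll":0}
    - {"x":0,"y":0,"z":0,"roll":0}
    - {"x":0,"y":0,"z":0,"roll":0}
    - {"x":0,"y":0,"z":0,"roll":0}
    - {"x":0,"y":0,"z":0,"roll":0}
    - {"x":0,"y":0,"z":0,"roll":0}

```text
time_s: 17.12
eef_pos: [510.5, -227.9, 78.3]
tcp_rot: [0.988, -0.155, 0.0, -0.001]
contact_force: [1.1, 3.2, 0.8]
finger_gap: 13.8
```

```bash
python3 - <<'E'
from plan import *
c=cur(); print(ctrl.get_state()["torque"],ctrl.get_state()["effort"])
s=ctrl.read_camera("side")
cv2.imwrite("pics/c3.png",cv2.resize(s["img"][150:270,165:285],(500,500),interpolation=cv2.INTER_CUBIC))
E
```

```text
t 17.12 pos [ 510.5 -227.9   78.3] yaw -0.311 tz [ 0.     0.001 -1.   ] F [1.1 3.2 0.8] gap 13.8 q [ 0.27  0.68  0.16  1.89 -0.19  0.59 -1.33]
[ 0.85164083 -0.24565586  0.00592305] [ 1.95897460e+00 -4.99148905e+01  4.82222468e+00 -1.21283108e+01
  6.52634315e-01 -3.99003932e-01  9.13507567e-03]
```

View pics/c3.png

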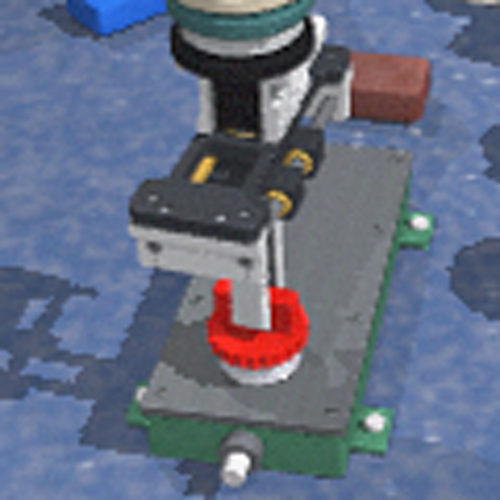

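The wing is gripped at a 13.8 mm gap. I'll try one way first in small steps, clockwise seen from above, and watch the moment.

Call:
drive_tool:
  plan:
    - {"x":0,"y":0,"z":0,"roll":0.5}
    - {"x":0,"y":0,"z":0,"roll":0.5}
    - {"x":0,"y":0,"z":0,"roll":0.5}
    - {"x":0,"y":0,"z":0,"roll":0}

```text
time_s: 17.5
eef_pos: [511.1, -228.2, 78.4]
tcp_rot: [0.976, -0.22, 0.001, -0.0]
contact_force: [2.2, 4.5, 1.2]
finger_gap: 13.8
```

```bash
cat > st.py <<'E'
from plan import *
c=cur(); s=ctrl.get_state(); print("torque",np.round(s["torque"],2),"rel yaw",round(c[3]+.211,3),"effort7",round(s["effort"][6],2))
E
python3 st.py
```

```text
t 17.5 pos [ 511.1 -228.2   78.4] yaw -0.443 tz [ 0.001  0.001 -1.   ] F [2.2 4.5 1.2] gap 13.8 q [ 0.24  0.68  0.2   1.89 -0.23  0.59 -1.43]
torque [ 0.97 -0.6   0.07] rel yaw -0.232 effort7 -0.32
```

Call:
drive_tool:
  plan:
    - {"x":0,"y":0,"z":0,"roll":0.4}
    - {"x":0,"y":0,"z":0,"roll":0.4}
    - {"x":0,"y":0,"z":0,"roll":0}

```text
time_s: 17.75
eef_pos: [510.8, -228.4, 78.4]
tcp_rot: [0.967, -0.254, 0.0, -0.0]
contact_force: [3.3, 4.7, -0.0]
finger_gap: 14.1
```

```bash
python3 st.py
```

```text
t 17.75 pos [ 510.8 -228.4   78.4] yaw -0.514 tz [ 0.001  0.001 -1.   ] F [ 3.3  4.7 -0. ] gap 14.1 q [ 0.23  0.69  0.22  1.89 -0.25  0.59 -1.47]
torque [ 1.14 -0.8   0.03] rel yaw -0.303 effort7 -0.27
```

Call:
drive_tool:
  plan:
    - {"x":0,"y":0,"z":0,"roll":0.3}
    - {"x":0,"y":0,"z":0,"roll":0.3}
    - {"x":0,"y":0,"z":0,"roll":0}

```text
time_s: 18.0
eef_pos: [510.7, -228.5, 78.4]
tcp_rot: [0.96, -0.279, 0.0, -0.0]
contact_force: [2.5, 3.8, 0.5]
finger_gap: 14.2
```

```bash
python3 st.py
```

```text
t 18.0 pos [ 510.7 -228.5   78.4] yaw -0.566 tz [ 0.001  0.001 -1.   ] F [2.5 3.8 0.5] gap 14.2 q [ 0.22  0.69  0.23  1.89 -0.27  0.59 -1.51]
torque [ 1.18 -0.78 -0.01] rel yaw -0.355 effort7 -0.21
```

Call:
drive_tool:
  plan:
    - {"x":0,"y":0,"z":0,"roll":0.3}
    - {"x":0,"y":0,"z":0,"roll":0.2}
    - {"x":0,"y":0,"z":0,"roll":0}

```text
time_s: 18.25
eef_pos: [510.6, -228.5, 78.4]
tcp_rot: [0.954, -0.3, 0.0, -0.0]
contact_force: [3.4, 4.0, 0.6]
finger_gap: 14.1
```

```bash
python3 st.py
```

```text
t 18.25 pos [ 510.6 -228.5   78.4] yaw -0.609 tz [ 0.001  0.001 -1.   ] F [3.4 4.  0.6] gap 14.1 q [ 0.21  0.69  0.25  1.89 -0.28  0.59 -1.54]
torque [ 1.1  -0.8   0.04] rel yaw -0.398 effort7 -0.17
```

Call:
drive_tool:
  plan:
    - {"x":0,"y":0,"z":0,"roll":0.4}
    - {"x":0,"y":0,"z":0,"roll":0.4}
    - {"x":0,"y":0,"z":0,"roll":0.4}
    - {"x":0,"y":0,"z":0,"roll":0}

```text
time_s: 18.58
eef_pos: [510.4, -228.6, 78.3]
tcp_rot: [0.937, -0.35, 0.0, -0.0]
contact_force: [3.6, 4.1, -0.0]
finger_gap: 13.6
```

```bash
python3 st.py;  python3 - <<'E'
from plan import *
s=ctrl.read_camera("side")
cv2.imwrite("pics/c4.png",cv2.resize(s["img"][190:260,190:260],(500,500),interpolation=cv2.INTER_CUBIC))
E
```

```text
t 18.58 pos [ 510.4 -228.6   78.3] yaw -0.714 tz [ 0.  0. -1.] F [ 3.6  4.1 -0. ] gap 13.6 q [ 0.19  0.69  0.28  1.89 -0.31  0.6  -1.61]
torque [ 1.15 -0.73  0.05] rel yaw -0.503 effort7 -0.29
```

View pics/c4.png

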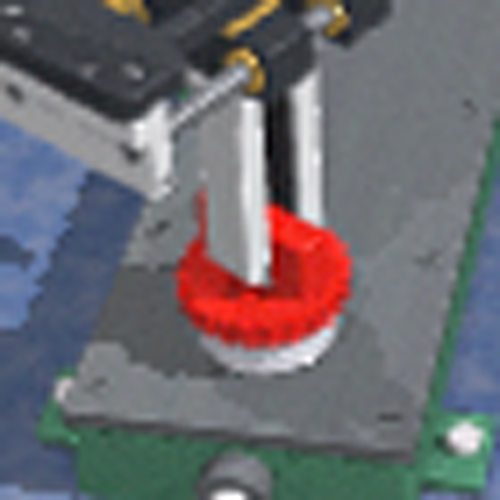

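The cap turns with the gripper past 0.5 rad with no stop and hardly any moment, so this is the free direction. I'll carry on to about 1.3 rad.

Call:
drive_tool:
  plan:
    - {"x":0,"y":0,"z":0,"roll":0.7}
    - {"x":0,"y":0,"z":0,"roll":0.7}
    - {"x":0,"y":0,"z":0,"roll":0.7}
    - {"x":0,"y":0,"z":0,"roll":0.7}
    - {"x":0,"y":0,"z":0,"roll":0.7}
    - {"x":0,"y":0,"z":0,"roll":0.7}
    - {"x":0,"y":0,"z":0,"roll":0.7}
    - {"x":0,"y":0,"z":0,"roll":0}

```text
time_s: 19.3
eef_pos: [510.0, -229.0, 78.3]
tcp_rot: [0.841, -0.54, -0.0, 0.0]
contact_force: [3.3, 3.3, 0.4]
finger_gap: 13.7
```

```bash
python3 st.py
```

```text
t 19.3 pos [ 510.  -229.    78.3] yaw -1.142 tz [-0.  0. -1.] F [3.3 3.3 0.4] gap 13.7 q [ 0.12  0.71  0.4   1.89 -0.44  0.62 -1.92]
torque [ 0.93 -0.6   0.  ] rel yaw -0.931 effort7 -0.46
```

Call:
drive_tool:
  plan:
    - {"x":0,"y":0,"z":0,"roll":0.7}
    - {"x":0,"y":0,"z":0,"roll":0.7}
    - {"x":0,"y":0,"z":0,"roll":0.7}
    - {"x":0,"y":0,"z":0,"roll":0.7}
    - {"x":0,"y":0,"z":0,"roll":0.7}
    - {"x":0,"y":0,"z":0,"roll":0.7}
    - {"x":0,"y":0,"z":0,"roll":0}
    - {"x":0,"y":0,"z":0,"roll":0}

```text
time_s: 19.97
eef_pos: [509.9, -229.0, 78.3]
tcp_rot: [0.73, -0.683, -0.0, 0.0]
contact_force: [2.8, 3.5, 0.5]
finger_gap: 13.7
```

```bash
python3 st.py;  python3 - <<'E'
from plan import *
s=ctrl.read_camera("side");t=ctrl.read_camera("top")
cv2.imwrite("pics/c5.png",np.hstack([cv2.resize(s["img"][190:260,190:260],(400,400),interpolation=cv2.INTER_CUBIC),cv2.resize(t["img"][160:260,250:350],(400,400),interpolation=cv2.INTER_CUBIC)]))
E
```

```text
t 19.97 pos [ 509.9 -229.    78.3] yaw -1.504 tz [-0.  0. -1.] F [2.8 3.5 0.5] gap 13.7 q [ 0.06  0.73  0.5   1.9  -0.55  0.65 -2.18]
torque [ 1.   -0.59  0.  ] rel yaw -1.293 effort7 -0.09
```

View pics/c5.png

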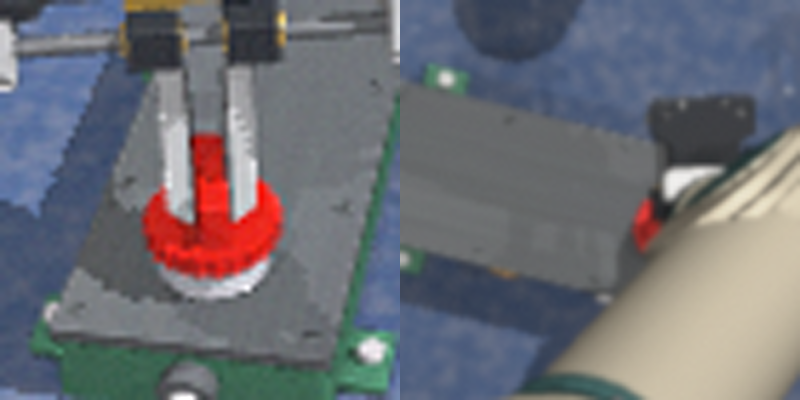

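The bar is turned and still seated at rel -1.29 rad. Now a gentle lift with a force check.

Call:
drive_tool:
  plan:
    - {"x":0,"y":0,"z":-0.1,"roll":0}
    - {"x":0,"y":0,"z":-0.1,"roll":0}
    - {"x":0,"y":0,"z":-0.1,"roll":0}

```text
time_s: 20.32
eef_pos: [508.3, -229.2, 90.0]
tcp_rot: [0.729, -0.684, -0.001, 0.001]
contact_force: [0.1, 1.5, -3.8]
finger_gap: 13.8
```

```bash
python3 st.py
```

```text
t 20.32 pos [ 508.3 -229.2   90. ] yaw -1.508 tz [-0.003  0.001 -1.   ] F [ 0.1  1.5 -3.8] gap 13.8 q [ 0.05  0.71  0.51  1.89 -0.54  0.68 -2.19]
torque [0.73 0.06 0.04] rel yaw -1.297 effort7 0.05
```

The force is just the cap's weight, so it's free. I'll lift to about 100 mm above the neck.

Call:
drive_tool:
  plan:
    - {"x":0,"y":0,"z":-0.2,"roll":0}
    - {"x":0,"y":0,"z":-0.3,"roll":0}
    - {"x":0,"y":0,"z":-0.5,"roll":0}
    - {"x":0,"y":0,"z":-0.5,"roll":0}
    - {"x":0,"y":0,"z":-0.4,"roll":0}
    - {"x":0,"y":0,"z":-0.3,"roll":0}
    - {"x":0,"y":0,"z":0,"roll":0}
    - {"x":0,"y":0,"z":0,"roll":0}

```text
time_s: 20.98
eef_pos: [510.4, -230.1, 179.5]
tcp_rot: [0.729, -0.684, 0.001, -0.0]
contact_force: [-0.8, -0.2, -3.1]
finger_gap: 14.1
```

Call:
drive_tool:
  plan:
    - {"x":0,"y":0,"z":0,"roll":0}
    - {"x":0,"y":0,"z":0,"roll":0}
    - {"x":0,"y":0,"z":0,"roll":0}
    - {"x":0,"y":0,"z":0,"roll":0}
    - {"x":0,"y":0,"z":0,"roll":0}
    - {"x":0,"y":0,"z":0,"roll":0}

```text
time_s: 21.48
eef_pos: [509.9, -229.2, 178.0]
tcp_rot: [0.729, -0.684, -0.0, 0.0]
contact_force: [0.2, -0.2, -3.1]
finger_gap: 13.8
```

```bash
python3 st.py;  python3 - <<'E'
from plan import *
s=ctrl.read_camera("side");t=ctrl.read_camera("top")
cv2.imwrite("pics/d1.png",np.hstack([cv2.resize(s["img"][100:290,165:355],(400,400),interpolation=cv2.INTER_CUBIC),cv2.resize(t["img"][110:260,130:280],(400,400),interpolation=cv2.INTER_CUBIC)]))
for n,z in(("mug_1",50),("tape_measure",40),("jar",60),("cap",166)):
    for p in (s,t):
        print(n,[(round(d["score"],2),np.round(d["xy"]),np.round(ray(p,d["xy"],z))) for d in ctrl.look_for(p,n)[:2]])
E
```

```text
t 21.48 pos [ 509.9 -229.2  178. ] yaw -1.507 tz [-0.001  0.    -1.   ] F [ 0.2 -0.2 -3.1] gap 13.8 q [-0.01  0.6   0.61  1.82 -0.44  0.86 -2.28]
torque [ 0.13 -0.02  0.04] rel yaw -1.296 effort7 0.0
mug_1 [(0.6, array([321., 169.]), array([809.,  60.,  50.]))]
mug_1 [(0.77, array([241., 113.]), array([819.,  12.,  50.]))]
tape_measure [(0.85, array([295., 156.]), array([741., 167.,  40.]))]
tape_measure [(0.91, array([180., 135.]), array([749., 198.,  40.]))]
jar [(0.59, array([259., 316.]), array([ 574., -474.,   60.]))]
jar [(0.92, array([393., 196.]), array([ 579., -450.,   60.]))]
cap [(0.56, array([226., 202.]), array([ 513., -247.,  166.])), (0.56, array([218., 284.]), array([ 501., -479.,  166.]))]
cap []
```

View pics/d1.png

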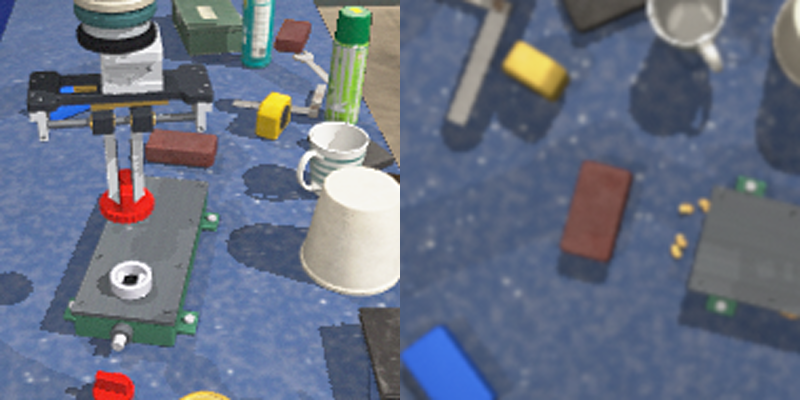

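The cap is lifted clear of the open neck at crop (131,280). The block lies flat, let go, at crop (597,212), and the chips are on the bench with the cover bare. The bystanders haven't moved. I'm handing in.

```bash
python3 -c "
from workcell import ctrl
print(ctrl.finish_job())"
```

```text
the job is handed in; nothing more can be done
None
```

I finished the job and handed it in at about 21.8 s of the 64 s allowed. No verdict came back.

- **Sweep:** I gripped the red-brown block from the open bench (59.4 mm gap) and pushed all four chips off the +y end of the cover in one pass. The fingertips stayed about 19 mm above the cover the whole way. The last pictures show the four chips on the bench and the cover bare.
- **Block:** It lies flat at about (587,123), let go, roughly 100 mm beyond the end of the gearbox and clear of the chips.
- **Cap:** I turned it clockwise seen from above. It passed 0.5 rad with no stop and almost no moment, so that was the free direction and I never reached the stop. I turned it to 1.30 rad and lifted it, feeling only its weight. It is held at a 13.8 mm gap, 100 mm above the neck's rim and within about 2 mm of its axis.

**Last checks:**
- **Mug, tape measure and jar:** measured within about 15 mm of where they started. That is within the spread of the finder network, so I take them as unmoved.
- **Disagreements:** the side and top views gave positions for the same bystander up to 50 mm apart, because the height was only assumed. The finder missed the cap in the last top picture, where the arm hides it.
- **One chip:** it lies very close to the end face of the gearbox. I did not measure its height, but it looks to be on the bench.

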